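# Set out the kitchen sample table

### The job

Get this shop table ready for customers: put the tape measure away in the small open tub near the ledge's end stop, and nudge the square wooden samples into one straight, even row, every one flush against the back rail of the ledge and edge to edge with no gaps, the first one touching the end stop. Tip the cabinet knobs out of the little pan so that all of them end up in the white bowl, and stand the empty pan back upright in the middle of its cork mat. Leave the ring stack where it is.

Things in the scene. Friction and masses are not known exactly. Their poses are not given: they have to be found in the camera images.
- ledge: fixed aluminium L-shaped display ledge, 30 mm tall, 18 mm thick: back rail 560 mm long on the far side, end stop 100 mm long at its left end. Origin on the table at the inner corner of the two; x points away from the robot (rail's near face: x = 0), y left (stop's right face: y = 0); the row lies at negative x and y
- place1 (a point): point on the table at the centre of the first tile of a perfect row, counted from the end stop (ledge frame x = -45 mm, y = -45 mm), axes as the ledge's
- place2 (a point): point on the table at the centre of the second tile of a perfect row, counted from the end stop (ledge frame x = -45 mm, y = -135 mm), axes as the ledge's
- place3 (a point): point on the table at the centre of the third tile of a perfect row, counted from the end stop (ledge frame x = -45 mm, y = -225 mm), axes as the ledge's
- place4 (a point): point on the table at the centre of the fourth tile of a perfect row, counted from the end stop (ledge frame x = -45 mm, y = -315 mm), axes as the ledge's
- sample1: plain wooden worktop sample, a flat square tile 90 x 90 mm and 16 mm thick, 0.12 kg, too wide to grip across; lies loose on the table; origin at the centre of its underside, x and y axes along its edges, z up. May be absent (3 or 4 of the four are there).
- sample2: plain wooden worktop sample, a flat square tile 90 x 90 mm and 16 mm thick, 0.12 kg, too wide to grip across; lies loose on the table; origin at the centre of its underside, x and y axes along its edges, z up. May be absent (3 or 4 of the four are there).
- sample3: plain wooden worktop sample, a flat square tile 90 x 90 mm and 16 mm thick, 0.12 kg, too wide to grip across; lies loose on the table; origin at the centre of its underside, x and y axes along its edges, z up. May be absent (3 or 4 of the four are there).
- sample4: plain wooden worktop sample, a flat square tile 90 x 90 mm and 16 mm thick, 0.12 kg, too wide to grip across; lies loose on the table; origin at the centre of its underside, x and y axes along its edges, z up. May be absent (3 or 4 of the four are there).
- pan: small round steel pan on the cork mat, holds the knobs: 55 mm tall, 101 mm across the rim, 85 mm across the foot, wall 3 mm, floor 5 mm, 0.22 kg; origin at the centre of its underside, z up through its mouth; straight wooden handle 12 mm wide, 16 mm high along its -x, from 49 to 149 mm from the axis, its middle 45 mm above the underside
- pan_grip (a point): point in the middle of the pan's handle, 106 mm from the pan's axis, 45 mm above its underside; axes as the pan's (x points to the pan, y across the handle)
- bowl: loose white ceramic bowl, 140 mm across the rim, 63 mm across the foot, 55 mm tall, 0.45 kg; origin at the centre of its underside
- mat: fixed round cork mat, 104 mm across, 5 mm thick; origin at the centre of its underside
- knob1: dark wooden cabinet knob: a 24 mm ball on a 16 mm wide foot, 27 mm tall, 14 g; origin at the centre of the foot's underside, the ball's centre 15.5 mm along its z axis. Starts in the pan. May be absent (4 to 6 of the six are there).
- knob2: dark wooden cabinet knob: a 24 mm ball on a 16 mm wide foot, 27 mm tall, 14 g; origin at the centre of the foot's underside, the ball's centre 15.5 mm along its z axis. Starts in the pan. May be absent (4 to 6 of the six are there).
- knob3: dark wooden cabinet knob: a 24 mm ball on a 16 mm wide foot, 27 mm tall, 14 g; origin at the centre of the foot's underside, the ball's centre 15.5 mm along its z axis. Starts in the pan. May be absent (4 to 6 of the six are there).
- knob4: dark wooden cabinet knob: a 24 mm ball on a 16 mm wide foot, 27 mm tall, 14 g; origin at the centre of the foot's underside, the ball's centre 15.5 mm along its z axis. Starts in the pan. May be absent (4 to 6 of the six are there).
- knob5: dark wooden cabinet knob: a 24 mm ball on a 16 mm wide foot, 27 mm tall, 14 g; origin at the centre of the foot's underside, the ball's centre 15.5 mm along its z axis. Starts in the pan. May be absent (4 to 6 of the six are there).
- knob6: dark wooden cabinet knob: a 24 mm ball on a 16 mm wide foot, 27 mm tall, 14 g; origin at the centre of the foot's underside, the ball's centre 15.5 mm along its z axis. Starts in the pan. May be absent (4 to 6 of the six are there).
- ringpack: bystander: stack of three white rings, 72 mm across, 35 mm tall, left of the ledge's stop; leave it alone
- tape: black tape measure left on the table, standing, 60 x 36 x 55 mm (x, y, z), 0.2 kg; origin at the centre of its underside
- tub: fixed small yellow open tub, 95 x 130 mm outside (x, y), 50 mm tall, walls and floor 4 mm; origin at the centre of its underside
Things that resemble listed ones, but are neither listed nor needed, are in the scene too. What is shaped like the sample2 but orange or red is not meant.

How it is judged:
By the outcome, as a careful person would: the job done as asked, in the order asked, and still so for the second after the job is handed in, with the robot touching nothing.
Of sample1, sample2, sample3, sample4 only 3 to 4 are there at a start; the rules pass over those that are not, and their reading is None.
Of knob1, knob2, knob3, knob4, knob5, knob6 only 4 to 6 are there at a start; the rules pass over those that are not, and their reading is None.
At some moment in a run one of sample1, sample2, sample3, sample4 may be knocked a few centimetres aside while the robot is not near it.
It also fails if it takes over 192 s, if anything falls off the work surface, if the arm or the gripper's body presses on something with over 40 N, if the wrist force passes 120 N, or if a joint passes its speed limit or range.

### The arm

A 6-joint arm with a two-finger parallel gripper is mounted at the origin on the work surface. World frame = base frame: x ahead of the robot, y to its left, z up, the work surface at z = 0. Lengths are in m, angles in rad, forces in N, time in s.
With the tool pointing down it reaches from about 0.3 to 0.875 m from the base axis. Payload 6.4 kg.
Tool frame: the origin (TCP) lies midway between the tips of the shut fingers; the grasp point (between the pads) lies 19 mm behind it; z points along the fingers, y is the line along which they close (so a half turn about z gives the same grasp; the last joint's range is limited). The gripper opens to 88 mm and grips with 3 to 60 N. Pads are 18 mm wide; open, the fingers measure 123 mm over their backs; the gripper's body (75 mm by 187 mm) begins 45 mm behind the grasp point.
Start: joints at [-1.398, 0.181, 1.607, -0, 1.354, -0.206], TCP at [0.213, -0.534, 0.239] pointing down, gripper open.
Joint ranges: [-2.99, 2.99], [-0.89, 2.07], [0.3, 2.58], [-1.14, 4.28], [0, 2.63], [-3.12, 3.12]. Speed limits (rad/s): [2.57, 2.57, 3.01, 3.14, 3.14, 3.14].

### API

Orientations are given as a unit quaternion [x, y, z, w].
In Python, from station import bot gives the robot as it stands.
- The arm moves only by the tool play_rows, never from a script. Its arguments are lists of equal length, an entry for each row: "slide": the shift along the tool's x, y, z normalised to -1 to 1, where 1 is 0.03 m, a list of three; "dr": the turn, a rotation vector about the tool's x, y, z normalised to -1 to 1, where 1 is 0.08 rad, a list of three; "jaw": the closure, from 0 (fully open) to 1 (shut). A call has 1 to 5 rows; each row shifts and turns the commanded pose from where the row before left it, along the tool's axes as they then stand; what a row does not reach is not made up. A row lasts 1/8 s, in which the tool goes at most 62.5 mm and 10.7 degrees, less where a joint would pass 70% of its speed; a pose out of reach is approached as far as the arm can. A call with a number of a shift or a turn outside -1 to 1 is refused whole. A call with a gripper value outside its range is refused whole. The fingers move at their own pace and stop on an object; the grip force is fixed at half the most. Time passes only in rows, so rows that do not move let the fingers close. It gives the time, the measured TCP pose, the force, the opening and the grip force at its end, in the units of the state.
- bot.state(): the state, without advancing time (a new reading comes with each control period).
- bot.capture(name): name is "side" or "top"; returns the picture (384x512x3 uint8, red, green, blue); there is no depth.
- bot.camera_info(name): a dict with "mtx" (3x3 intrinsics, pixels), "world_to_cam" (4x4, takes a point from world to camera coordinates). Camera axes: x right, y up, looking along -z (the intrinsics and any distortion apply to the point x, -y, -z); pixel columns grow to the right and rows downward; lengths in m; the calibration is good to about 2 mm. A picture is of the moment at which its call begins. camera_info takes no time and is no camera call.
- bot.finish_job(): hands the job in; it is judged then, once.
The state is a dict: "clock": time; "joint_positions": joint angles; "qd": joint speeds; "tau": joint torques, N m; "ee_pos": TCP position; "tcp_rot": TCP orientation; "contact_force": force on the tool from outside, world axes, zero at the start; "moment": the same for the moment, N m; "finger_gap": finger opening in m; "finger_force": force on a finger pad.
Only numpy, scipy, OpenCV 4.12 (cv2) and the standard library are available. Lean on these libraries where they do the work, as an engineer would, in place of code of your own. Each camera call takes 0.05 s, during which the arm holds its last target. There are 200 camera calls.

## Working session

There is one attempt and no reset: what is moved stays moved. The work goes in short steps, Python scripts to look and compute and a tool call to move; the robot and the scene stay as the last step left them, time stands still between calls to the robot, and variables do not carry over. Pictures are saved under pics/ and viewed, at most 14 in all, crops included, and the job is handed in when it is done.

Besides the shell and the picture viewer there is one more tool, called after ">>>" as a command line: name --argument value ..., lists and objects as JSON in quotes. play_rows: Moves the arm, as the interface text tells. Its arguments: {"type":"object","properties":{"slide":{"type":"array"},"dr":{"type":"array"},"jaw":{"type":"array"}},"required":["slide","dr","jaw"]}

```bash
ls; mkdir -p pics
python3 - <<'E'
from station import bot
import cv2,numpy as np
for n in("top","side"):
    im=bot.capture(n); cv2.imwrite(f"pics/{n}0.png",im[...,::-1]); 
    c=bot.camera_info(n); print(n,{k:np.round(v,4).tolist() if not isinstance(v,str) else v for k,v in c.items()})
s=bot.state();print(s)
E
```

```text
pics
top {'mtx': [[405.0957, 0.0, 245.4223], [0.0, 405.0957, 190.7549], [0.0, 0.0, 1.0]], 'world_to_cam': [[0.0151, -0.9997, -0.0166, 0.0349], [0.9913, 0.0128, 0.1309, -0.4808], [-0.1306, -0.0184, 0.9913, -1.0404], [0.0, 0.0, 0.0, 1.0]]}
side {'mtx': [[365.4215, 0.0, 259.8379], [0.0, 365.4215, 187.0842], [0.0, 0.0, 1.0]], 'world_to_cam': [[-0.7655, -0.6434, -0.0081, 0.3927], [0.465, -0.5619, 0.6842, -0.2472], [-0.4448, 0.5199, 0.7293, -0.8177], [0.0, 0.0, 0.0, 1.0]]}
{'clock': 0.1, 'joint_positions': array([-1.39829748e+00,  1.81471563e-01,  1.60786557e+00, -4.59155228e-05,
        1.35381172e+00, -2.06306282e-01]), 'qd': array([-0.00142812, -0.00069951, -0.00184929, -0.00054918,  0.0012463 ,
       -0.00054996]), 'tau': array([-6.69572455e-04, -4.34829962e+01, -3.42698908e+01,  7.02621276e-02,
        3.41601775e-02, -3.33858270e-05]), 'ee_pos': array([ 0.21255822, -0.5337632 ,  0.23791804]), 'tcp_rot': array([ 9.82115660e-01,  1.88276989e-01, -9.26022964e-06, -7.78366782e-04]), 'contact_force': array([-0.2843076 , -0.41794604,  0.90055169]), 'moment': array([-0.00163542,  0.01198361,  0.01197403]), 'finger_force': 0.0, 'finger_gap': 0.08820326029204165}
```

View pics/top0.png

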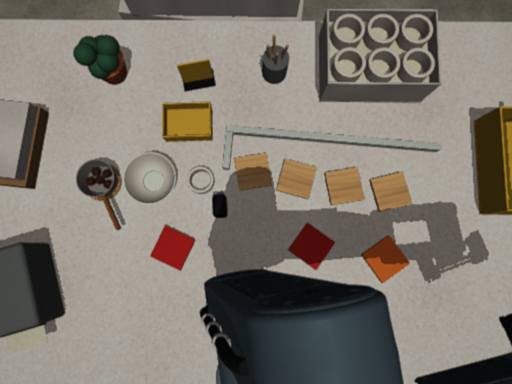

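View pics/side0.png

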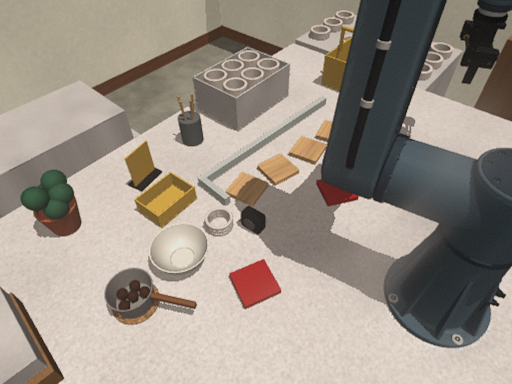

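Top view: tape (220,205), yellow open tub (187,121), wooden tiles (253,172), (296,178), (344,186), (391,191); the red and orange squares are not meant. Ledge corner is near (229,130), rings (202,180), bowl (150,176), and the pan with dark knobs is at (98,178) with its handle end at (118,227). The side view shows the same items. Only one tub is small and near the stop; the card holder at (196,73) and the big yellow box at (495,160) don't fit.

```bash
cat > h.py <<'E'
from station import bot
import cv2,numpy as np
def cam(n):
    c=bot.camera_info(n);T=np.array(c["world_to_cam"]);return np.array(c["mtx"]),T[:3,:3],T[:3,3]
def rays(n,uv):
    K,R,t=cam(n);uv=np.atleast_2d(uv).astype(float)
    d=np.c_[(uv[:,0]-K[0,2])/K[0,0],-(uv[:,1]-K[1,2])/K[1,1],-np.ones(len(uv))]@R
    return -R.T@t,d
def toplane(n,uv,z):
    o,d=rays(n,uv);return o+d*((z-o[2])/d[:,2])[:,None]
def proj(n,P):
    K,R,t=cam(n);p=np.atleast_2d(P)@R.T+t
    return np.c_[K[0,0]*p[:,0]/-p[:,2]+K[0,2],-K[1,1]*p[:,1]/-p[:,2]+K[1,2]]
def tri(u1,u2):
    o1,d1=rays("top",u1);o2,d2=rays("side",u2);d1,d2=d1[0],d2[0]
    s=np.linalg.lstsq(np.c_[d1,-d2],o2-o1,rcond=None)[0]
    a,b=o1+s[0]*d1,o2+s[1]*d2;return (a+b)/2,np.linalg.norm(a-b)
def blobs(im,lo,hi,amin=60):
    m=cv2.inRange(cv2.cvtColor(im,cv2.COLOR_RGB2HSV),np.array(lo),np.array(hi))
    cs=cv2.findContours(m,cv2.RETR_EXTERNAL,cv2.CHAIN_APPROX_NONE)[0]
    return m,[c for c in cs if cv2.contourArea(c)>amin]
def crop(im,x0,y0,x1,y1,k,f):
    cv2.imwrite(f,cv2.resize(im[y0:y1,x0:x1],None,fx=k,fy=k,interpolation=cv2.INTER_CUBIC)[...,::-1])
E
python3 - <<'E'
from h import *
t=cv2.imread("pics/top0.png")[...,::-1].copy();s=cv2.imread("pics/side0.png")[...,::-1].copy()
a=cv2.resize(t[90:240,70:230],None,fx=5,fy=4*1.25,interpolation=cv2.INTER_CUBIC)
crop(t,70,95,230,235,5,"pics/c1.png")
crop(t,210,115,450,215,3.3,"pics/c2.png")
crop(s,95,165,275,325,4,"pics/c3.png") if 0 else crop(s,95,165,275,325,3.7,"pics/c3.png")
hsv=cv2.cvtColor(t,cv2.COLOR_RGB2HSV)
for p in [(253,172),(253,158),(296,178),(344,186),(391,191),(187,121),(220,205),(150,178),(110,200),(290,134),(280,160),(300,215)]: print(p,hsv[p[1],p[0]])
E
```

```text
(253, 172) [ 15 141  85]
(253, 158) [ 16 134 166]
(296, 178) [ 16 136 157]
(344, 186) [ 16 136 157]
(391, 191) [ 16 138 155]
(187, 121) [ 21 192 167]
(220, 205) [ 0  0 14]
(150, 178) [ 38  22 177]
(110, 200) [ 19  23 155]
(290, 134) [ 42  16 156]
(280, 160) [ 25  18 172]
(300, 215) [18 26 97]
```

View pics/c1.png

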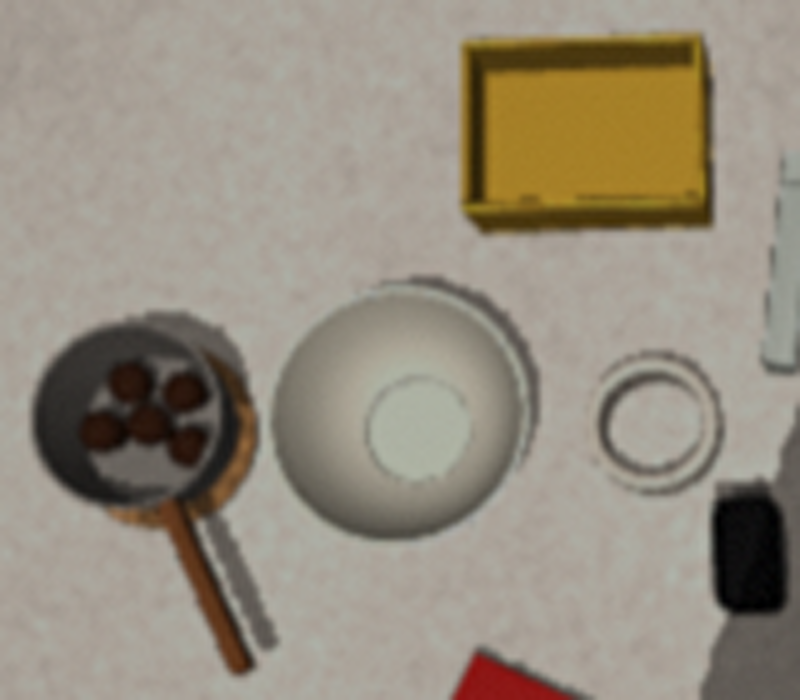

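View pics/c2.png

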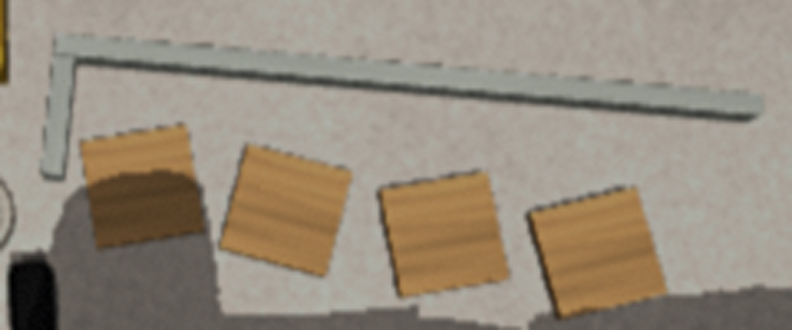

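View pics/c3.png

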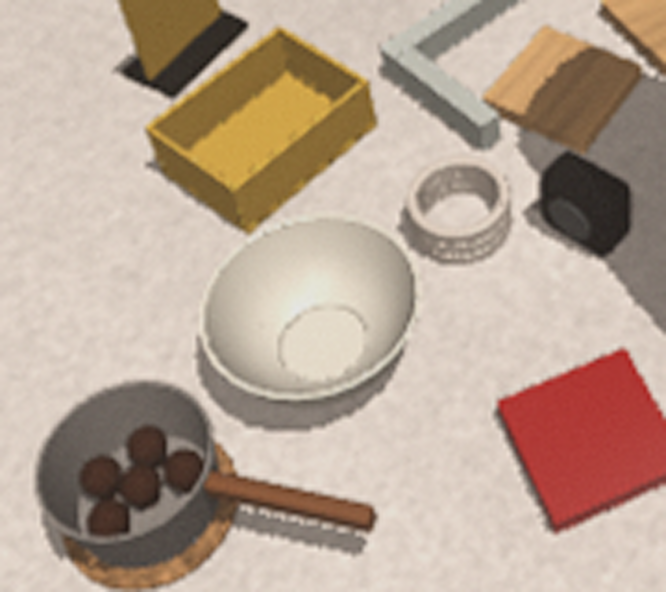

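The crops show five knobs in the pan, the tape standing just right of the rings, the open tub, and four plain wooden tiles. The first tile is half in the arm's shadow.

Run:
```python
from h import *
np.set_printoptions(precision=4,suppress=True)
t=cv2.imread("pics/top0.png")[...,::-1].copy();s=cv2.imread("pics/side0.png")[...,::-1].copy()
print("cams",rays("top",[[0,0]])[0],rays("side",[[0,0]])[0])
c2=lambda *p:np.array(p,float)/3.3+[210,115]
c1=lambda *p:np.array(p,float)/5+[70,95]
c3=lambda *p:np.array(p,float)/3.7+[95,165]
L=toplane("top",c2((77,57),(400,84),(740,112),(75,60),(64,175)),.03);print("rail",L)
print("rail ang",np.degrees(np.arctan2(*(L[2]-L[0])[[0,1]])),"stop",np.degrees(np.arctan2(*(L[4]-L[3])[[1,0]])))
m,cs=blobs(t,(9,90,70),(19,200,255),300)
for c in cs:
    r=cv2.minAreaRect(c);b=toplane("top",cv2.boxPoints(r),.016)
    if 240<r[0][0]<420 and r[0][1]<215:
        e=b[1]-b[0];a=np.degrees(np.arctan2(e[1],e[0]));print("tile",np.round(r[0]),b.mean(0)[:2],np.linalg.norm(b[1]-b[0]),np.linalg.norm(b[2]-b[1]),(a+45)%90-45)
# heights, two views
print("tub corner BL/BR rim",tri(c1((463,38)),c3((152,130)))) 
print("tub top right",tri(c1((703,36)),c3((280,33))))
print("tub near right",tri(c1((710,212)),c3((374,92))))
print("tub near left",tri(c1((466,210)),c3((238,192))))
print("handle end",tri(c1((240,664)),c3((372,510))))
print("handle root",tri(c1((177,506)),c3((212,478))))
for nm,c in(("tub rim z.05",c1((463,38),(703,36),(710,208),(466,210))),): print(nm,toplane("top",c,.05),toplane("top",c,.05).mean(0))
# tape top (z .055) from black mask
m,cs=blobs(t,(0,0,0),(180,255,32),60)
for c in cs:
    x,y,w,h=cv2.boundingRect(c)
    if 205<x<230 and 185<y<220: print("tape top",x,y,w,h,toplane("top",cv2.boxPoints(cv2.minAreaRect(c)),.055))
m,cs=blobs(s,(0,0,0),(180,255,45),60)
for c in cs:
    x,y,w,h=cv2.boundingRect(c)
    if 235<x<270 and 195<y<235: print("tape side",x,y,w,h)
print("rings",toplane("top",c1((658,423)),.035))
print("bowl rim top view",toplane("top",c1((272,410),(527,410),(400,285),(395,540)),.055))
print("bowl foot",toplane("top",c1((420,428)),.01))
print("bowl rim side",toplane("side",c3((203,320),(414,290),(320,218),(290,397)),.055))
print("pan rim",toplane("top",c1((34,415),(240,415),(140,322),(140,508)),.06))
print("pan rim side",toplane("side",c3((38,478),(211,440),(140,381),(120,545)),.06))
print("mat",toplane("top",c1((256,420),(106,512),(165,530)),.005),toplane("side",c3((150,588),(70,560),(235,470)),.005))
```

```text
cams [0.3401 0.022  1.0949] [0.0519 0.5389 0.7686]
rail [[ 0.6396  0.0768  0.03  ]
 [ 0.6198 -0.1867  0.03  ]
 [ 0.5995 -0.4603  0.03  ]
 [ 0.6371  0.0784  0.03  ]
 [ 0.5412  0.0855  0.03  ]]
rail ang -175.72974055620224 stop 175.77771291089377
tile [391. 191.] [ 0.4857 -0.3456] 0.09137764975361537 0.09184406905054232 16.75816835709368
tile [344. 186.] [ 0.5002 -0.2218] 0.09112637102065012 0.09036273636200683 12.153153519864475
tile [296. 178.] [ 0.5182 -0.0937] 0.08962501390270672 0.08935914886266208 -14.454907416732578
tile [253. 171.] [0.5364 0.0235] 0.08965227616491578 0.09039643984402851 9.93235834480214
tub corner BL/BR rim (array([0.7147, 0.2679, 0.0456]), np.float64(0.0020524031740549813))
tub top right (array([0.7215, 0.1409, 0.0404]), np.float64(0.004275010868631021))
tub near right (array([0.6247, 0.1348, 0.0357]), np.float64(0.0036620178312539555))
tub near left (array([0.6212, 0.2639, 0.0453]), np.float64(0.0021554051071016613))
handle end (array([0.3769, 0.3667, 0.0579]), np.float64(0.00033750389238476565))
handle root (array([0.4612, 0.4088, 0.0519]), np.float64(0.0069
[... 250 characters left out ...]
081 0.1236 0.055 ]]
tape side 246 207 19 27
rings [[0.5082 0.1584 0.035 ]]
bowl rim top view [[0.5094 0.3582 0.055 ]
 [0.511  0.2245 0.055 ]
 [0.5769 0.2941 0.055 ]
 [0.442  0.2905 0.055 ]]
bowl foot [[0.5078 0.2913 0.01  ]]
bowl rim side [[0.5514 0.3475 0.055 ]
 [0.4663 0.2477 0.055 ]
 [0.5554 0.2474 0.055 ]
 [0.4682 0.3485 0.055 ]]
pan rim [[0.5044 0.4811 0.06  ]
 [0.5057 0.3732 0.06  ]
 [0.5544 0.4287 0.06  ]
 [0.4563 0.4225 0.06  ]]
pan rim side [[0.5355 0.4754 0.06  ]
 [0.479  0.3975 0.06  ]
 [0.5425 0.4001 0.06  ]
 [0.467  0.4694 0.06  ]]
mat [[0.5119 0.3829 0.005 ]
 [0.4601 0.4623 0.005 ]
 [0.4507 0.4293 0.005 ]] [[0.4645 0.4685 0.005 ]
 [0.5141 0.4882 0.005 ]
 [0.4847 0.3899 0.005 ]]
```

Add to h.py:
```python
from scipy.spatial.transform import Rotation as Rt
def pose():
    s=bot.state();return s,np.array(s["ee_pos"]),Rt.from_quat(s["tcp_rot"])
def yaw():
    x=pose()[2].as_matrix()[:,0];return np.degrees(np.arctan2(x[1],x[0]))
def need(x,y,z,yw=None):
    "units of slide (30 mm) in tool axes; dr z units to reach yaw (deg), if turning LAST"
    s,p,R=pose();d=R.inv().apply(np.array([x,y,z])-p)/.03
    print("at",np.round(p,4),"yaw %.2f"%yaw(),"slide units",np.round(d,2),"dr-z units %.2f"%(0 if yw is None else np.radians(yaw()-yw)/.08),"t %.1f"%s["clock"],"F",np.round(s["contact_force"],1),"gap %.4f"%s["finger_gap"])
O=np.array([.6385,.0775]);PSI=np.radians(-4.25)
EX=np.array([np.cos(PSI),np.sin(PSI)]);EY=np.array([-np.sin(PSI),np.cos(PSI)])
def led(lx,ly): return O+lx*EX+ly*EY
def toled(p): d=np.array(p)[...,:2]-O;return np.c_[d@EX,d@EY]
```

```text
(no output)
```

>>> play_rows --slide '[[0, 0, 0], [0, 0, 0], [0, 0, 0], [0, 0, 0], [0, 0, 0]]' --dr '[[0, 0, 0.89], [0, 0, 0.89], [0, 0, 0.89], [0, 0, 0.89], [0, 0, 0.89]]' --jaw '[0.3, 0.3, 0.3, 0.3, 0.3]'

```text
clock: 0.72
ee_pos: [0.2126, -0.5339, 0.2382]
tcp_rot: [1.0, 0.01, -0.0, -0.0]
contact_force: [0.8, 0.1, -1.1]
finger_gap: 0.0618
finger_force: 0.0
```

```bash
python3 -c "
from h import *
need(.438,.1075,.13,1.3)"
```

```text
at [ 0.2126 -0.5339  0.2382] yaw 1.17 slide units [  7.95 -21.22   3.63] dr-z units -0.03 t 0.7 F [ 0.8  0.1 -1.1] gap 0.0618
```

>>> play_rows --slide '[[0.36, -0.965, 0.165], [0.36, -0.965, 0.165], [0.36, -0.965, 0.165], [0.36, -0.965, 0.165], [0.36, -0.965, 0.165]]' --dr '[[0, 0, 0], [0, 0, 0], [0, 0, 0], [0, 0, 0], [0, 0, 0]]' --jaw '[0.3, 0.3, 0.3, 0.3, 0.3]'

```text
clock: 1.35
ee_pos: [0.2635, -0.387, 0.2134]
tcp_rot: [1.0, 0.011, -0.0, -0.0]
contact_force: [0.1, 0.0, 0.1]
finger_gap: 0.0616
finger_force: 0.0
```

>>> play_rows --slide '[[0.36, -0.965, 0.165], [0.36, -0.965, 0.165], [0.36, -0.965, 0.165], [0.36, -0.965, 0.165], [0.36, -0.965, 0.165]]' --dr '[[0, 0, 0], [0, 0, 0], [0, 0, 0], [0, 0, 0], [0, 0, 0]]' --jaw '[0.3, 0.3, 0.3, 0.3, 0.3]'

```text
clock: 1.98
ee_pos: [0.3141, -0.2412, 0.1888]
tcp_rot: [1.0, 0.011, -0.0, -0.0]
contact_force: [1.0, 0.1, -0.1]
finger_gap: 0.0615
finger_force: 0.0
```

>>> play_rows --slide '[[0.36, -0.965, 0.165], [0.36, -0.965, 0.165], [0.36, -0.965, 0.165], [0.36, -0.965, 0.165], [0.36, -0.965, 0.165]]' --dr '[[0, 0, 0], [0, 0, 0], [0, 0, 0], [0, 0, 0], [0, 0, 0]]' --jaw '[0.3, 0.3, 0.3, 0.3, 0.3]'

```text
clock: 2.6
ee_pos: [0.3647, -0.0953, 0.1641]
tcp_rot: [1.0, 0.011, -0.0, -0.0]
contact_force: [-0.1, -0.4, -0.2]
finger_gap: 0.0619
finger_force: 0.0
```

>>> play_rows --slide '[[0.36, -0.965, 0.165], [0.36, -0.965, 0.165], [0.36, -0.965, 0.165], [0.36, -0.965, 0.165], [0.36, -0.965, 0.165]]' --dr '[[0, 0, 0], [0, 0, 0], [0, 0, 0], [0, 0, 0], [0, 0, 0]]' --jaw '[0.3, 0.3, 0.3, 0.3, 0.3]'

```text
clock: 3.22
ee_pos: [0.4154, 0.0506, 0.1393]
tcp_rot: [1.0, 0.011, -0.0, -0.0]
contact_force: [-0.3, -0.3, -0.3]
finger_gap: 0.0617
finger_force: 0.0
```

>>> play_rows --slide '[[0.36, -0.965, 0.165], [0.36, -0.965, 0.165], [0, 0, 0]]' --dr '[[0, 0, 0], [0, 0, 0], [0, 0, 0]]' --jaw '[0.3, 0.3, 0.3]'

```text
clock: 3.6
ee_pos: [0.4353, 0.1092, 0.1292]
tcp_rot: [1.0, 0.013, -0.001, -0.0]
contact_force: [1.0, 0.2, 0.7]
finger_gap: 0.0616
finger_force: 0.0
```

Run:
```python
from h import *
need(.438,.1075,.013,1.3)
s=bot.capture("side");t=bot.capture("top")
crop(s,170,100,330,260,3.7,"pics/s1.png"); cv2.imwrite("pics/t1full.png",t[...,::-1])
```

```text
at [0.4353 0.1092 0.1292] yaw 1.47 slide units [0.09 0.06 3.87] dr-z units 0.04 t 3.6 F [1.  0.2 0.7] gap 0.0616
```

View pics/s1.png

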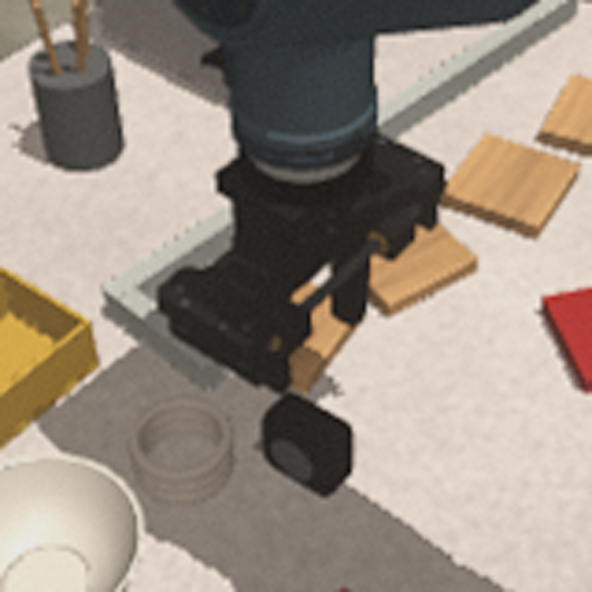

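The gripper stands over the tape with its fingers on either side. I'll check the tape's height in two views, then grip it.

Run:
```python
from h import *
c1=lambda *p:np.array(p,float)/5+[70,95]
c3=lambda *p:np.array(p,float)/3.7+[95,165]
print(tri(c1((722,500)),c3((570,152))),tri(c1((780,500)),c3((628,183))), tri(c1((782,606)),c3((628,183))))
```

```text
(array([0.45719046, 0.11588971, 0.07870309]), np.float64(0.011857289099502885)) (array([0.45150052, 0.08338714, 0.02458274]), np.float64(0.04015875882458906)) (array([0.41417268, 0.09149204, 0.05381377]), np.float64(0.008282745799934191))
```

>>> play_rows --slide '[[0.09, 0.06, 0.97], [0, 0, 0.97], [0, 0, 0.97], [0, 0, 0.9], [0, 0, 0]]' --dr '[[0, 0, 0], [0, 0, 0], [0, 0, 0], [0, 0, 0], [0, 0, 0]]' --jaw '[0.3, 0.3, 0.3, 0.3, 0.3]'

```text
clock: 4.32
ee_pos: [0.4364, 0.1052, 0.0141]
tcp_rot: [1.0, 0.011, -0.002, -0.0]
contact_force: [-0.5, -0.4, 0.3]
finger_gap: 0.0616
finger_force: 0.0
```

>>> play_rows --slide '[[0, 0, 0], [0, 0, 0], [0, 0, 0], [0, 0, 0], [0, 0, 0]]' --dr '[[0, 0, 0], [0, 0, 0], [0, 0, 0], [0, 0, 0], [0, 0, 0]]' --jaw '[1, 1, 1, 1, 1]'

```text
clock: 4.95
ee_pos: [0.4395, 0.1063, 0.0167]
tcp_rot: [1.0, 0.012, 0.001, 0.0]
contact_force: [-0.7, 1.2, 7.6]
finger_gap: 0.0361
finger_force: 29.9
```

>>> play_rows --slide '[[0, 0, -0.8], [0, 0, -0.8], [0, 0, -0.8], [0, 0, -0.8], [0, 0, 0]]' --dr '[[0, 0, 0], [0, 0, 0], [0, 0, 0], [0, 0, 0], [0, 0, 0]]' --jaw '[1, 1, 1, 1, 1]'

```text
clock: 5.58
ee_pos: [0.4397, 0.1062, 0.1131]
tcp_rot: [1.0, 0.012, 0.002, 0.0]
contact_force: [0.8, 0.3, -2.3]
finger_gap: 0.0359
finger_force: 29.9
```

```bash
python3 -c "
from h import *
need(.668,.200,.11,2)"
```

```text
at [0.4397 0.1062 0.1131] yaw 1.32 slide units [ 7.68 -2.95  0.13] dr-z units -0.15 t 5.6 F [ 0.8  0.3 -2.3] gap 0.0359
```

>>> play_rows --slide '[[0.853, -0.328, 0], [0.853, -0.328, 0], [0.853, -0.328, 0], [0.853, -0.328, 0], [0.853, -0.328, 0]]' --dr '[[0, 0, 0], [0, 0, 0], [0, 0, 0], [0, 0, 0], [0, 0, 0]]' --jaw '[1, 1, 1, 1, 1]'

```text
clock: 6.2
ee_pos: [0.5649, 0.1585, 0.1095]
tcp_rot: [1.0, 0.011, -0.001, 0.0]
contact_force: [0.5, -0.4, -1.8]
finger_gap: 0.0356
finger_force: 29.9
```

>>> play_rows --slide '[[0.853, -0.328, 0], [0.853, -0.328, 0], [0.853, -0.328, 0], [0.853, -0.328, 0], [0, 0, 0]]' --dr '[[0, 0, 0], [0, 0, 0], [0, 0, 0], [0, 0, 0], [0, 0, -0.15]]' --jaw '[1, 1, 1, 1, 1]'

```text
clock: 6.82
ee_pos: [0.6668, 0.2002, 0.1092]
tcp_rot: [1.0, 0.018, -0.001, 0.0]
contact_force: [0.0, -0.1, -2.1]
finger_gap: 0.0357
finger_force: 29.9
```

```bash
python3 -c "
from h import *
need(.668,.200,.0215,2)"
```

```text
at [0.6668 0.2002 0.1092] yaw 2.04 slide units [0.04 0.01 2.92] dr-z units 0.01 t 6.8 F [ 0.  -0.1 -2.1] gap 0.0357
```

>>> play_rows --slide '[[0, 0, 0.9], [0, 0, 0.9], [0, 0, 0.7], [0, 0, 0.4], [0, 0, 0]]' --dr '[[0, 0, 0], [0, 0, 0], [0, 0, 0], [0, 0, 0], [0, 0, 0]]' --jaw '[1, 1, 1, 1, 1]'

```text
clock: 7.45
ee_pos: [0.6658, 0.1998, 0.0233]
tcp_rot: [1.0, 0.017, -0.001, 0.0]
contact_force: [-0.5, 0.6, -1.8]
finger_gap: 0.0356
finger_force: 29.9
```

>>> play_rows --slide '[[0, 0, 0], [0, 0, 0], [0, 0, 0], [0, 0, 0], [0, 0, 0]]' --dr '[[0, 0, 0], [0, 0, 0], [0, 0, 0], [0, 0, 0], [0, 0, 0]]' --jaw '[0.35, 0.35, 0.35, 0.35, 0.35]'

```text
clock: 8.07
ee_pos: [0.6667, 0.2, 0.0247]
tcp_rot: [1.0, 0.017, 0.0, -0.0]
contact_force: [-0.4, 0.0, 0.0]
finger_gap: 0.0572
finger_force: 0.0
```

>>> play_rows --slide '[[0, 0, -0.9], [0, 0, -0.9], [0, 0, -0.9], [0, 0, -0.9], [0, 0, 0]]' --dr '[[0, 0, 0], [0, 0, 0], [0, 0, 0], [0, 0, 0], [0, 0, 0]]' --jaw '[0.35, 0.35, 0.35, 0.35, 0.35]'

```text
clock: 8.7
ee_pos: [0.6685, 0.2002, 0.1354]
tcp_rot: [1.0, 0.017, 0.003, -0.0]
contact_force: [0.7, -0.5, 0.0]
finger_gap: 0.0574
finger_force: 0.0
```

Run:
```python
from h import *
need(.44,.0,.13,-4.25)
print(toled([[.5364,.0235],[.5182,-.0937],[.5002,-.2218],[.4857,-.3456]]))
```

```text
at [0.6685 0.2002 0.1354] yaw 2.00 slide units [-7.84  6.4   0.13] dr-z units 1.36 t 8.7 F [ 0.7 -0.5  0. ] gap 0.0574
[[-0.09781739 -0.06141799]
 [-0.10728182 -0.17964448]
 [-0.11573903 -0.30872618]
 [-0.12102453 -0.43326033]]
```

>>> play_rows --slide '[[0, 0, 0], [0, 0, 0], [-0.88, 0.773, 0], [-0.88, 0.773, 0], [-0.88, 0.773, 0]]' --dr '[[0, 0, 0.68], [0, 0, 0.68], [0, 0, 0], [0, 0, 0], [0, 0, 0]]' --jaw '[0.55, 0.55, 0.55, 0.55, 0.55]'

```text
clock: 9.32
ee_pos: [0.5806, 0.1358, 0.1306]
tcp_rot: [0.999, -0.037, -0.001, 0.0]
contact_force: [-0.1, -0.4, 0.6]
finger_gap: 0.0393
finger_force: 0.0
```

>>> play_rows --slide '[[-0.88, 0.773, 0], [-0.88, 0.773, 0], [-0.88, 0.773, 0], [-0.88, 0.773, 0], [-0.88, 0.773, 0]]' --dr '[[0, 0, 0], [0, 0, 0], [0, 0, 0], [0, 0, 0], [0, 0, 0]]' --jaw '[0.55, 0.55, 0.55, 0.55, 0.55]'

```text
clock: 9.95
ee_pos: [0.4405, 0.0301, 0.1312]
tcp_rot: [0.999, -0.037, -0.001, -0.0]
contact_force: [0.6, 0.1, 0.3]
finger_gap: 0.0398
finger_force: 0.0
```

Run:
```python
from h import *
need(*led(-.19,-.061),.006,-4.25)
t=bot.capture("top");s=bot.capture("side"); cv2.imwrite("pics/t2.png",t[...,::-1]);cv2.imwrite("pics/s2.png",s[...,::-1])
a=cv2.resize(t[60:240,130:330],(600,540),interpolation=cv2.INTER_CUBIC);
cv2.imwrite("pics/t2c.png",a[...,::-1])
```

```text
at [0.4405 0.0301 0.1312] yaw -4.23 slide units [ 0.14 -0.03  4.17] dr-z units 0.00 t 9.9 F [0.6 0.1 0.3] gap 0.0398
```

View pics/t2c.png

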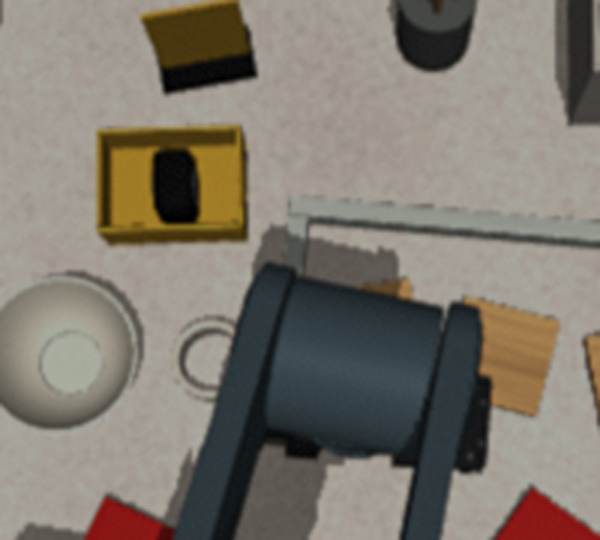

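The tape stands inside the tub. Next I'll push tile 1 against the rail.

>>> play_rows --slide '[[0.14, -0.03, 0.9], [0, 0, 0.9], [0, 0, 0.9], [0, 0, 0.9], [0, 0, 0.54]]' --dr '[[0, 0, 0], [0, 0, 0], [0, 0, 0], [0, 0, 0], [0, 0, 0]]' --jaw '[0.55, 0.55, 0.55, 0.55, 0.55]'

```text
clock: 10.68
ee_pos: [0.4457, 0.0318, 0.0061]
tcp_rot: [0.999, -0.037, -0.001, -0.0]
contact_force: [-0.9, 0.7, -0.3]
finger_gap: 0.0394
finger_force: 0.0
```

>>> play_rows --slide '[[0, 0, 0], [0.4, 0, 0], [0.4, 0, 0], [0.4, 0, 0], [0.4, 0, 0]]' --dr '[[0, 0, 0], [0, 0, 0], [0, 0, 0], [0, 0, 0], [0, 0, 0]]' --jaw '[0.55, 0.55, 0.55, 0.55, 0.55]'

```text
clock: 11.3
ee_pos: [0.4956, 0.0275, 0.0086]
tcp_rot: [0.999, -0.037, 0.0, 0.0]
contact_force: [-0.8, 0.6, 0.7]
finger_gap: 0.0396
finger_force: 0.5
```

>>> play_rows --slide '[[0.4, 0, 0], [0.4, 0, 0], [0.3, 0, 0], [0.2, 0, 0], [0, 0, 0]]' --dr '[[0, 0, 0], [0, 0, 0], [0, 0, 0], [0, 0, 0], [0, 0, 0]]' --jaw '[0.55, 0.55, 0.55, 0.55, 0.55]'

```text
clock: 11.92
ee_pos: [0.5338, 0.0246, 0.0083]
tcp_rot: [0.999, -0.037, 0.0, 0.0]
contact_force: [-0.6, 0.1, 0.1]
finger_gap: 0.0396
finger_force: 0.0
```

```bash
python3 -c "
from h import *
need(*led(-.099,-.061),.006,-4.25); print(toled(pose()[1]))"
```

```text
at [0.5338 0.0246 0.0083] yaw -4.24 slide units [0.05 0.02 0.08] dr-z units 0.00 t 11.9 F [-0.6  0.1  0.1] gap 0.0396
[[-0.1004548  -0.06050144]]
```

>>> play_rows --slide '[[0.05, 0, 0], [0.05, 0, 0], [0.05, 0, 0], [0, 0, 0]]' --dr '[[0, 0, 0], [0, 0, 0], [0, 0, 0], [0, 0, 0]]' --jaw '[0.55, 0.55, 0.55, 0.55]'

```text
clock: 12.42
ee_pos: [0.5374, 0.0245, 0.0082]
tcp_rot: [0.999, -0.037, -0.0, -0.0]
contact_force: [-2.5, 0.5, 1.4]
finger_gap: 0.0392
finger_force: 1.2
```

>>> play_rows --slide '[[0.05, 0, 0], [0.05, 0, 0], [0, 0, 0]]' --dr '[[0, 0, 0], [0, 0, 0], [0, 0, 0]]' --jaw '[0.55, 0.55, 0.55]'

```text
clock: 12.8
ee_pos: [0.5376, 0.0246, 0.0078]
tcp_rot: [0.999, -0.037, -0.004, -0.0]
contact_force: [-12.7, 0.2, 10.4]
finger_gap: 0.0397
finger_force: 6.2
```

Tile 1 is at the rail, with contact force rising to 13 N. On to tile 2.

>>> play_rows --slide '[[-0.8, 0, 0], [-0.8, 0, 0], [-0.8, 0, -0.5], [-0.8, 0, -0.5], [0, 0.95, 0]]' --dr '[[0, 0, 0], [0, 0, 0], [0, 0, 0], [0, 0, 0], [0, 0, 0]]' --jaw '[0.55, 0.55, 0.55, 0.55, 0.55]'

```text
clock: 13.42
ee_pos: [0.4425, 0.0036, 0.0392]
tcp_rot: [0.999, -0.036, 0.001, 0.0]
contact_force: [0.4, -0.6, 0.2]
finger_gap: 0.0396
finger_force: 0.0
```

>>> play_rows --slide '[[0, 1, 0], [0, 1, 0], [0, 1, 0.5], [0, 0, 0.5], [0, 0, 0]]' --dr '[[0, 0, 0], [0, 0, 0], [0, 0, 0], [0, 0, 0], [0, 0, 0]]' --jaw '[0.55, 0.55, 0.55, 0.55, 0.55]'

```text
clock: 14.05
ee_pos: [0.4352, -0.086, 0.0072]
tcp_rot: [0.999, -0.037, -0.001, -0.001]
contact_force: [-0.2, 1.0, -0.3]
finger_gap: 0.0397
finger_force: 0.0
```

Run:
```python
from h import *
need(*led(-.099,-.18),.006,-4.25); print(toled(pose()[1]))
t=bot.capture("top");cv2.imwrite("pics/t3.png",t[...,::-1])
m,cs=blobs(t,(9,90,70),(19,200,255),300)
for c in cs:
    r=cv2.minAreaRect(c);b=toplane("top",cv2.boxPoints(r),.016)
    if 230<r[0][0]<420 and r[0][1]<215:
        e=b[1]-b[0];a=np.degrees(np.arctan2(e[1],e[0]));print("tile",np.round(r[0]),toled(b.mean(0)),np.linalg.norm(b[1]-b[0]),np.linalg.norm(b[2]-b[1]),(a+45+4.25)%90-45)
```

```text
at [ 0.4352 -0.086   0.0072] yaw -4.27 slide units [3.05 0.06 0.03] dr-z units -0.00 t 14.1 F [-0.2  1.  -0.3] gap 0.0397
[[-0.19058987 -0.17810759]]
tile [344. 186.] [[-0.11571681 -0.30894699]] 0.09059711363467074 0.09036273610525355 16.403153571574762
tile [380. 177.] [[-0.08434926 -0.4035036 ]] 0.09343055268978316 0.0889124171949868 19.14321619330667
tile [259. 152.] [[-0.04324062 -0.07314982]] 0.09267851481582318 0.08935239609828867 0.08728961285859782
```

Tile 1 is flush at the rail. The announced knock has moved tile 4, which now sits at (380,177). Carrying on with tile 2.

>>> play_rows --slide '[[0.4, 0, 0], [0.4, 0, 0], [0.4, 0, 0], [0.4, 0, 0], [0.4, 0, 0]]' --dr '[[0, 0, 0], [0, 0, 0], [0, 0, 0], [0, 0, 0], [0, 0, 0]]' --jaw '[0.55, 0.55, 0.55, 0.55, 0.55]'

```text
clock: 14.72
ee_pos: [0.4968, -0.0913, 0.0083]
tcp_rot: [0.999, -0.037, -0.0, -0.0]
contact_force: [-2.7, 0.5, 2.0]
finger_gap: 0.0398
finger_force: 0.9
```

>>> play_rows --slide '[[0.4, 0, 0], [0.4, 0, 0], [0.2, 0, 0], [0.1, 0, 0], [0, 0, 0]]' --dr '[[0, 0, 0], [0, 0, 0], [0, 0, 0], [0, 0, 0], [0, 0, 0]]' --jaw '[0.55, 0.55, 0.55, 0.55, 0.55]'

```text
clock: 15.35
ee_pos: [0.5282, -0.0937, 0.008]
tcp_rot: [0.999, -0.037, -0.001, -0.0]
contact_force: [-4.0, -0.4, 2.3]
finger_gap: 0.0396
finger_force: 2.1
```

>>> play_rows --slide '[[0.05, 0, 0], [0.05, 0, 0], [0, 0, 0]]' --dr '[[0, 0, 0], [0, 0, 0], [0, 0, 0]]' --jaw '[0.55, 0.55, 0.55]'

```text
clock: 15.72
ee_pos: [0.5284, -0.0936, 0.0078]
tcp_rot: [0.999, -0.037, -0.004, -0.001]
contact_force: [-15.2, -0.9, 13.3]
finger_gap: 0.0396
finger_force: 7.7
```

Run:
```python
from h import *
need(*led(-.20,-.309),.006,-4.25); print(toled(pose()[1]))
```

```text
at [ 0.5284 -0.0936  0.0078] yaw -4.22 slide units [-3.43  4.34  0.08] dr-z units 0.01 t 15.7 F [-15.2  -0.9  13.3] gap 0.0396
[[-0.09716932 -0.17875547]]
```

Tile 2 is in contact. On to tile 3.

>>> play_rows --slide '[[-0.9, 0, 0], [-0.9, 0, 0], [-0.9, 0, -0.5], [-0.9, 0, -0.5], [0, 0.87, 0]]' --dr '[[0, 0, 0], [0, 0, 0], [0, 0, 0], [0, 0, 0], [0, 0, 0]]' --jaw '[0.55, 0.55, 0.55, 0.55, 0.55]'

```text
clock: 16.35
ee_pos: [0.4215, -0.1111, 0.039]
tcp_rot: [0.999, -0.036, 0.001, 0.0]
contact_force: [1.1, -0.3, -0.7]
finger_gap: 0.0397
finger_force: 0.0
```

>>> play_rows --slide '[[0, 0.87, 0], [0, 0.87, 0], [0, 0.87, 0.5], [0, 0.87, 0.5], [0, 0, 0]]' --dr '[[0, 0, 0], [0, 0, 0], [0, 0, 0], [0, 0, 0], [0, 0, 0]]' --jaw '[0.55, 0.55, 0.55, 0.55, 0.55]'

```text
clock: 16.98
ee_pos: [0.4145, -0.2174, 0.0078]
tcp_rot: [0.999, -0.038, 0.0, -0.0]
contact_force: [-0.0, 0.3, 0.1]
finger_gap: 0.0396
finger_force: 0.0
```

```bash
cat >> h.py <<'E'
def tiles(t):
    m,cs=blobs(t,(9,90,70),(19,200,255),300)
    for c in cs:
        r=cv2.minAreaRect(c);b=toplane("top",cv2.boxPoints(r),.016)
        if 230<r[0][0]<420 and r[0][1]<215:
            e=b[1]-b[0];a=np.degrees(np.arctan2(e[1],e[0]));print("tile",np.round(r[0]),np.round(toled(b.mean(0))[0],4),"%.4f %.4f"%(np.linalg.norm(b[1]-b[0]),np.linalg.norm(b[2]-b[1])),"%.1f"%((a+45+4.25)%90-45))
E
python3 - <<'E'
from h import *
print(toled(pose()[1]));t=bot.capture("top");cv2.imwrite("pics/t4.png",t[...,::-1]);tiles(t)
E
```

```text
[[-0.20151025 -0.31068266]]
tile [343. 184.] [-0.1117 -0.307 ] 0.0908 0.0801 15.4
tile [379. 176.] [-0.0827 -0.402 ] 0.0915 0.0914 21.1
tile [295. 155.] [-0.0433 -0.1724] 0.0917 0.0899 -0.6
tile [259. 152.] [-0.043  -0.0729] 0.0917 0.0889 0.1
```

>>> play_rows --slide '[[0.4, 0, 0], [0.4, 0, 0], [0.4, 0, 0], [0.4, 0, 0], [0.4, 0, 0]]' --dr '[[0, 0, 0], [0, 0, 0], [0, 0, 0], [0, 0, 0], [0, 0, 0]]' --jaw '[0.55, 0.55, 0.55, 0.55, 0.55]'

```text
clock: 17.65
ee_pos: [0.4754, -0.2204, 0.0083]
tcp_rot: [0.999, -0.037, -0.0, -0.0]
contact_force: [-0.9, 0.0, -0.3]
finger_gap: 0.0399
finger_force: 0.5
```

>>> play_rows --slide '[[0.4, 0, 0], [0.4, 0, 0], [0.4, 0, 0], [0.2, 0, 0], [0, 0, 0]]' --dr '[[0, 0, 0], [0, 0, 0], [0, 0, 0], [0, 0, 0], [0, 0, 0]]' --jaw '[0.55, 0.55, 0.55, 0.55, 0.55]'

```text
clock: 18.27
ee_pos: [0.517, -0.2239, 0.0084]
tcp_rot: [0.999, -0.037, 0.0, 0.0]
contact_force: [0.5, -1.0, 0.8]
finger_gap: 0.0398
finger_force: 0.0
```

>>> play_rows --slide '[[0.1, 0, 0], [0.05, 0, 0], [0.05, 0, 0], [0, 0, 0]]' --dr '[[0, 0, 0], [0, 0, 0], [0, 0, 0], [0, 0, 0]]' --jaw '[0.55, 0.55, 0.55, 0.55]'

```text
clock: 18.77
ee_pos: [0.5182, -0.2236, 0.0081]
tcp_rot: [0.999, -0.037, -0.004, -0.001]
contact_force: [-17.3, -0.2, 14.0]
finger_gap: 0.0397
finger_force: 8.8
```

Run:
```python
from h import *
need(*led(-.20,-.41),.006,-4.25); 
print(toled(pose()[1]));t=bot.capture("top");cv2.imwrite("pics/t5.png",t[...,::-1]);tiles(t)
```

```text
at [ 0.5182 -0.2236  0.0081] yaw -4.23 slide units [-3.41  3.36  0.09] dr-z units 0.00 t 18.8 F [-17.3  -0.2  14. ] gap 0.0397
[[-0.09761552 -0.30914278]]
tile [295. 155.] [-0.0435 -0.1723] 0.0917 0.0892 -0.2
tile [259. 152.] [-0.0432 -0.073 ] 0.0917 0.0888 0.5
```

>>> play_rows --slide '[[-0.9, 0, 0], [-0.9, 0, 0], [-0.9, 0, -0.5], [-0.9, 0, -0.5], [0, 0.87, 0]]' --dr '[[0, 0, 0], [0, 0, 0], [0, 0, 0], [0, 0, 0], [0, 0, 0]]' --jaw '[0.55, 0.55, 0.55, 0.55, 0.55]'

```text
clock: 19.45
ee_pos: [0.4115, -0.2412, 0.039]
tcp_rot: [0.999, -0.037, -0.0, -0.0]
contact_force: [-0.5, -1.1, 0.6]
finger_gap: 0.0399
finger_force: 0.0
```

>>> play_rows --slide '[[0, 0.87, 0], [0, 0.87, 0], [0, 0.87, 0.5], [0, 0, 0.5], [0, 0, 0]]' --dr '[[0, 0, 0], [0, 0, 0], [0, 0, 0], [0, 0, 0], [0, 0, 0]]' --jaw '[0.55, 0.55, 0.55, 0.55, 0.55]'

```text
clock: 20.08
ee_pos: [0.4058, -0.3185, 0.0068]
tcp_rot: [0.999, -0.037, -0.001, -0.002]
contact_force: [-0.4, 0.6, -0.1]
finger_gap: 0.0396
finger_force: 0.0
```

Run:
```python
from h import *
print(toled(pose()[1]));t=bot.capture("top");tiles(t)
crop(t,220,110,460,240,2.5,"pics/t6.png")
```

```text
[[-0.20268963 -0.41216477]]
tile [366. 167.] [-0.0607 -0.366 ] 0.1250 0.1861 -1.3
tile [295. 155.] [-0.0433 -0.1717] 0.0915 0.0891 0.2
tile [258. 152.] [-0.0433 -0.0727] 0.0921 0.0892 0.3
```

View pics/t6.png

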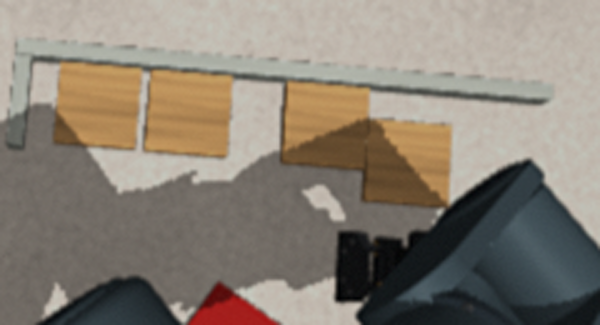

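Tiles 1–3 sit at the rail. Tile 4 touches tile 3 but is set back about 4 cm, so I'll push it in.

>>> play_rows --slide '[[0.4, 0, 0], [0.4, 0, 0], [0.4, 0, 0], [0.4, 0, 0], [0.4, 0, 0]]' --dr '[[0, 0, 0], [0, 0, 0], [0, 0, 0], [0, 0, 0], [0, 0, 0]]' --jaw '[0.55, 0.55, 0.55, 0.55, 0.55]'

```text
clock: 20.75
ee_pos: [0.4678, -0.3247, 0.0083]
tcp_rot: [0.999, -0.037, 0.0, 0.0]
contact_force: [-0.3, -0.1, 0.2]
finger_gap: 0.0398
finger_force: 0.0
```

>>> play_rows --slide '[[0.4, 0, 0], [0.4, 0, 0], [0.4, 0, 0], [0.2, 0, 0], [0, 0, 0]]' --dr '[[0, 0, 0], [0, 0, 0], [0, 0, 0], [0, 0, 0], [0, 0, 0]]' --jaw '[0.55, 0.55, 0.55, 0.55, 0.55]'

```text
clock: 21.38
ee_pos: [0.5091, -0.3278, 0.0082]
tcp_rot: [0.999, -0.037, 0.0, -0.0]
contact_force: [-0.7, 0.2, 0.2]
finger_gap: 0.0398
finger_force: 0.0
```

>>> play_rows --slide '[[0.1, 0, 0], [0.05, 0, 0], [0.05, 0, 0], [0, 0, 0]]' --dr '[[0, 0, 0], [0, 0, 0], [0, 0, 0], [0, 0, 0]]' --jaw '[0.55, 0.55, 0.55, 0.55]'

```text
clock: 21.88
ee_pos: [0.5101, -0.3276, 0.008]
tcp_rot: [0.999, -0.037, -0.005, -0.001]
contact_force: [-18.7, 1.4, 12.9]
finger_gap: 0.0397
finger_force: 9.7
```

Run:
```python
from h import *
need(*led(-.16,-.50),.006,85.75); 
print(toled(pose()[1]));t=bot.capture("top");cv2.imwrite("pics/t7.png",t[...,::-1]);tiles(t)
```

```text
at [ 0.5101 -0.3276  0.008 ] yaw -4.23 slide units [-2.07  2.88  0.08] dr-z units -19.63 t 21.9 F [-18.7   1.4  12.9] gap 0.0397
[[-0.09801995 -0.41354312]]
tile [363. 161.] [-0.044  -0.3568] 0.0916 0.1651 -1.1
tile [295. 155.] [-0.0435 -0.1721] 0.0917 0.0897 -0.2
tile [258. 152.] [-0.0431 -0.0728] 0.0919 0.0886 0.1
```

>>> play_rows --slide '[[-0.6, 0, 0], [0, 0, -0.9], [0, 0, -0.9], [0, 0, -0.9], [0, 0.8, 0]]' --dr '[[0, 0, 0], [0, 0, 0], [0, 0, 0], [0, 0, 0], [0, 0, 0]]' --jaw '[0.55, 0.55, 0.55, 0.55, 0.55]'

```text
clock: 22.55
ee_pos: [0.4964, -0.3517, 0.0918]
tcp_rot: [0.999, -0.036, 0.002, 0.001]
contact_force: [-0.8, 0.5, -0.0]
finger_gap: 0.0397
finger_force: 0.0
```

>>> play_rows --slide '[[0.5, 0.8, 0], [0.5, 0.8, 0], [0.5, 0.8, 0], [0.6, 0.8, 0], [0, 0, 0]]' --dr '[[0, 0, -0.98], [0, 0, 0], [0, 0, 0], [0, 0, 0], [0, 0, -0.98]]' --jaw '[0.55, 0.55, 0.55, 0.55, 0.55]'

```text
clock: 23.18
ee_pos: [0.5562, -0.4506, 0.0875]
tcp_rot: [0.999, 0.041, -0.0, 0.0]
contact_force: [-0.8, 0.3, -0.5]
finger_gap: 0.0392
finger_force: 0.0
```

>>> play_rows --slide '[[0, 0, 0], [0, 0, 0], [0, 0, 0], [0, 0, 0], [0, 0, 0]]' --dr '[[0, 0, -0.98], [0, 0, -0.98], [0, 0, -0.98], [0, 0, -0.98], [0, 0, -0.98]]' --jaw '[0.55, 0.55, 0.55, 0.55, 0.55]'

```text
clock: 23.8
ee_pos: [0.5554, -0.4488, 0.0874]
tcp_rot: [0.972, 0.236, -0.0, -0.001]
contact_force: [-0.7, -0.1, 0.4]
finger_gap: 0.0398
finger_force: 0.0
```

>>> play_rows --slide '[[0, 0, 0], [0, 0, 0], [0, 0, 0], [0, 0, 0], [0, 0, 0]]' --dr '[[0, 0, -0.98], [0, 0, -0.98], [0, 0, -0.98], [0, 0, -0.98], [0, 0, -0.98]]' --jaw '[0.55, 0.55, 0.55, 0.55, 0.55]'

```text
clock: 24.42
ee_pos: [0.5554, -0.4487, 0.0874]
tcp_rot: [0.907, 0.421, -0.0, -0.001]
contact_force: [-0.4, 0.3, 0.3]
finger_gap: 0.0398
finger_force: 0.0
```

>>> play_rows --slide '[[0, 0, 0], [0, 0, 0], [0, 0, 0], [0, 0, 0], [0, 0, 0]]' --dr '[[0, 0, -0.98], [0, 0, -0.98], [0, 0, -0.98], [0, 0, -0.98], [0, 0, -0.98]]' --jaw '[0.55, 0.55, 0.55, 0.55, 0.55]'

```text
clock: 25.05
ee_pos: [0.5554, -0.4488, 0.0874]
tcp_rot: [0.808, 0.589, -0.0, -0.001]
contact_force: [0.4, 0.4, 0.2]
finger_gap: 0.0395
finger_force: 0.0
```

>>> play_rows --slide '[[0, 0, 0], [0, 0, 0], [0, 0, 0], [0, 0, 0]]' --dr '[[0, 0, -0.98], [0, 0, -0.98], [0, 0, -0.98], [0, 0, 0]]' --jaw '[0.55, 0.55, 0.55, 0.55]'

```text
clock: 25.55
ee_pos: [0.5555, -0.4485, 0.0877]
tcp_rot: [0.734, 0.679, -0.0, -0.001]
contact_force: [0.1, 0.3, 0.1]
finger_gap: 0.0391
finger_force: 0.0
```

Run:
```python
from h import *
need(*led(-.053,-.52),.007,85.6); 
print(toled(pose()[1]),pose()[0]["joint_positions"]);t=bot.capture("top");cv2.imwrite("pics/t8.png",t[...,::-1]);tiles(t)
```

```text
at [ 0.5555 -0.4485  0.0877] yaw 85.50 slide units [ 0.35 -0.31  2.69] dr-z units -0.02 t 25.6 F [0.1 0.3 0.1] gap 0.0391
[[-0.0437702  -0.53075268]] [-8.44946869e-01  6.28615062e-01  1.31872971e+00 -1.48874559e-04
  1.19573988e+00 -7.66387978e-01]
tile [367. 161.] [-0.0441 -0.3653] 0.0918 0.1826 -1.3
tile [295. 155.] [-0.0435 -0.1724] 0.0918 0.0890 0.0
tile [258. 152.] [-0.0432 -0.0727] 0.0917 0.0894 0.5
```

>>> play_rows --slide '[[0.1, -0.3, 0.9], [0.1, 0, 0.9], [0.15, 0, 0.87], [0, 0, 0], [0.4, 0, 0]]' --dr '[[0, 0, 0], [0, 0, 0], [0, 0, 0], [0, 0, 0], [0, 0, 0]]' --jaw '[0.55, 0.55, 0.55, 0.55, 0.55]'

```text
clock: 26.22
ee_pos: [0.5495, -0.4258, 0.0101]
tcp_rot: [0.734, 0.679, -0.0, 0.001]
contact_force: [-0.1, -0.5, 0.6]
finger_gap: 0.0397
finger_force: 0.0
```

>>> play_rows --slide '[[0.4, 0, 0], [0.4, 0, 0], [0.4, 0, 0], [0.4, 0, 0], [0.4, 0, 0]]' --dr '[[0, 0, 0], [0, 0, 0], [0, 0, 0], [0, 0, 0], [0, 0, 0]]' --jaw '[0.55, 0.55, 0.55, 0.55, 0.55]'

```text
clock: 26.85
ee_pos: [0.5541, -0.3646, 0.0097]
tcp_rot: [0.734, 0.679, -0.0, 0.001]
contact_force: [-1.2, -2.7, 1.9]
finger_gap: 0.0394
finger_force: 1.3
```

>>> play_rows --slide '[[0.4, 0, 0], [0.4, 0, 0], [0.4, 0, 0], [0.4, 0, 0], [0.4, 0, 0]]' --dr '[[0, 0, 0], [0, 0, 0], [0, 0, 0], [0, 0, 0], [0, 0, 0]]' --jaw '[0.55, 0.55, 0.55, 0.55, 0.55]'

```text
clock: 27.48
ee_pos: [0.5587, -0.3046, 0.0095]
tcp_rot: [0.734, 0.679, -0.0, 0.001]
contact_force: [-0.6, -4.7, 2.4]
finger_gap: 0.0398
finger_force: 2.5
```

>>> play_rows --slide '[[0.2, 0, 0], [0.1, 0, 0], [0, 0, 0]]' --dr '[[0, 0, 0], [0, 0, 0], [0, 0, 0]]' --jaw '[0.55, 0.55, 0.55]'

```text
clock: 27.85
ee_pos: [0.5592, -0.2956, 0.0091]
tcp_rot: [0.734, 0.679, 0.0, -0.0]
contact_force: [0.9, -2.6, 1.2]
finger_gap: 0.0394
finger_force: 1.2
```

Run:
```python
from h import *
need(*led(-.053,-.3665),.007,85.6); 
print(toled(pose()[1]));t=bot.capture("top");cv2.imwrite("pics/t9.png",t[...,::-1]);tiles(t)
```

```text
at [ 0.5592 -0.2956  0.0091] yaw 85.60 slide units [ 0.38 -0.05  0.07] dr-z units -0.00 t 27.9 F [ 0.9 -2.6  1.2] gap 0.0394
[[-0.0514661  -0.37793054]]
tile [299. 155.] [-0.0434 -0.1832] 0.0933 0.3524 0.2
```

>>> play_rows --slide '[[0.15, 0, 0], [0.12, 0, 0], [0.05, 0, 0], [0, 0, 0]]' --dr '[[0, 0, 0], [0, 0, 0], [0, 0, 0], [0, 0, 0]]' --jaw '[0.55, 0.55, 0.55, 0.55]'

```text
clock: 28.4
ee_pos: [0.5596, -0.2858, 0.009]
tcp_rot: [0.734, 0.679, 0.0, -0.0]
contact_force: [0.0, -1.9, 1.7]
finger_gap: 0.0395
finger_force: 1.1
```

>>> play_rows --slide '[[0.05, 0, 0], [0.05, 0, 0], [0, 0, 0]]' --dr '[[0, 0, 0], [0, 0, 0], [0, 0, 0]]' --jaw '[0.55, 0.55, 0.55]'

```text
clock: 28.78
ee_pos: [0.5598, -0.2853, 0.0094]
tcp_rot: [0.734, 0.679, -0.001, 0.001]
contact_force: [-2.0, -8.9, -0.8]
finger_gap: 0.0396
finger_force: 4.9
```

>>> play_rows --slide '[[0.06, 0, 0], [0, 0, 0]]' --dr '[[0, 0, 0], [0, 0, 0]]' --jaw '[0.55, 0.55]'

```text
clock: 29.02
ee_pos: [0.56, -0.2852, 0.0098]
tcp_rot: [0.734, 0.679, -0.002, 0.002]
contact_force: [-2.2, -14.7, -1.1]
finger_gap: 0.0397
finger_force: 7.5
```

>>> play_rows --slide '[[-0.5, 0, 0], [-1, 0, 0], [0, 0, -1], [0, 0, -1], [0, 0, -1]]' --dr '[[0, 0, 0], [0, 0, 0], [0, 0, 0], [0, 0, 0], [0, 0, 0]]' --jaw '[0.55, 0.55, 0.55, 0.55, 0.55]'

```text
clock: 29.65
ee_pos: [0.5563, -0.3256, 0.0992]
tcp_rot: [0.734, 0.679, 0.0, -0.001]
contact_force: [0.9, 0.6, -0.2]
finger_gap: 0.0396
finger_force: 0.0
```

>>> play_rows --slide '[[-1, -1, 0], [-1, -1, 0], [-1, -1, 0], [-1, -1, 0], [-1, -1, 0]]' --dr '[[0, 0, 0], [0, 0, 0], [0, 0, 0], [0, 0, 0], [0, 0, 0]]' --jaw '[0.55, 0.55, 0.55, 0.55, 0.55]'

```text
clock: 30.28
ee_pos: [0.3946, -0.4643, 0.0986]
tcp_rot: [0.734, 0.68, 0.001, -0.001]
contact_force: [0.3, 0.4, -0.0]
finger_gap: 0.0395
finger_force: 0.0
```

Run:
```python
from h import *
need(*led(-.053,-.3665),.007,85.6); 
t=bot.capture("top");s=bot.capture("side");tiles(t)
a=cv2.resize(t[115:190,220:400],None,fx=4.4,fy=4,interpolation=cv2.INTER_CUBIC)
b=cv2.resize(s[80:215,180:340],(792,290*1),interpolation=cv2.INTER_CUBIC)
cv2.imwrite("pics/row.png",np.vstack([a,b])[...,::-1])  if 0 else cv2.imwrite("pics/row.png",np.vstack([cv2.resize(a,(792,300)),b])[...,::-1])
```

```text
at [ 0.3946 -0.4643  0.0986] yaw 85.62 slide units [6.4  4.99 3.07] dr-z units 0.00 t 30.3 F [ 0.3  0.4 -0. ] gap 0.0395
tile [297. 155.] [-0.0439 -0.1772] 0.0927 0.3613 0.5
```

View pics/row.png

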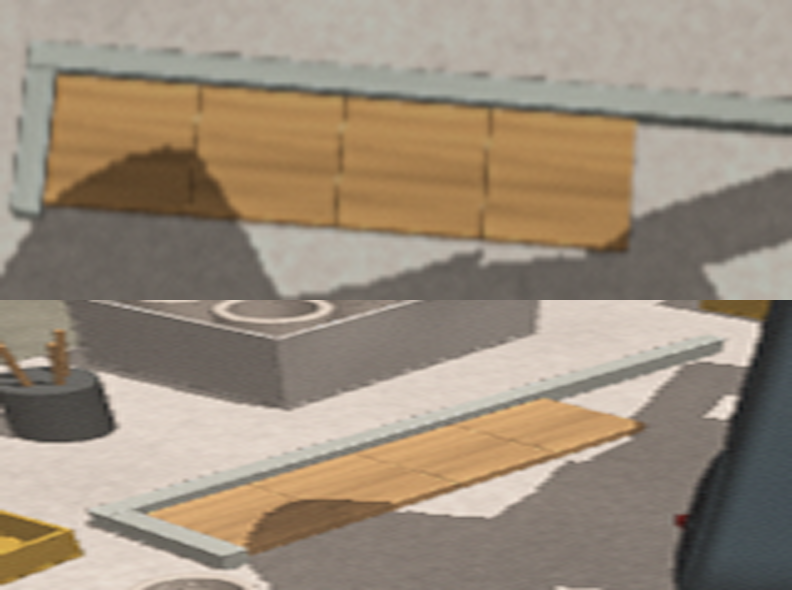

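The row is straight and edge to edge against the rail and the stop; no gap shows in either view. As a check I'll make two light presses, each bridging a joint between two tiles.

>>> play_rows --slide '[[0, 0, 0], [0, 0, 0], [0, 0, 0], [0, 0, 0], [0, 0, 0]]' --dr '[[0, 0, 0.983], [0, 0, 0.983], [0, 0, 0.983], [0, 0, 0.983], [0, 0, 0.983]]' --jaw '[0, 0, 0, 0, 0]'

```text
clock: 31.0
ee_pos: [0.3964, -0.463, 0.0986]
tcp_rot: [0.853, 0.522, 0.001, -0.001]
contact_force: [-0.0, 0.2, 0.5]
finger_gap: 0.0868
finger_force: 0.0
```

>>> play_rows --slide '[[0, 0, 0], [0, 0, 0], [0, 0, 0], [0, 0, 0], [0, 0, 0]]' --dr '[[0, 0, 0.983], [0, 0, 0.983], [0, 0, 0.983], [0, 0, 0.983], [0, 0, 0.983]]' --jaw '[0, 0, 0, 0, 0]'

```text
clock: 31.62
ee_pos: [0.3964, -0.463, 0.0986]
tcp_rot: [0.938, 0.346, 0.0, -0.001]
contact_force: [0.8, -0.9, 0.1]
finger_gap: 0.088
finger_force: 0.0
```

>>> play_rows --slide '[[0, 0, 0], [0, 0, 0], [0, 0, 0], [0, 0, 0], [0, 0, 0]]' --dr '[[0, 0, 0.983], [0, 0, 0.983], [0, 0, 0.983], [0, 0, 0.983], [0, 0, 0.983]]' --jaw '[0, 0, 0, 0, 0]'

```text
clock: 32.25
ee_pos: [0.3964, -0.463, 0.0986]
tcp_rot: [0.988, 0.156, 0.0, -0.001]
contact_force: [-0.2, 0.1, -0.1]
finger_gap: 0.088
finger_force: 0.0
```

>>> play_rows --slide '[[0, 0, 0], [0, 0, 0], [0, 0, 0], [0, 0, 0], [0, 0, 0]]' --dr '[[0, 0, 0.983], [0, 0, 0.983], [0, 0, 0.983], [0, 0, 0.983], [0, 0, 0.983]]' --jaw '[0, 0, 0, 0, 0]'

```text
clock: 32.88
ee_pos: [0.3964, -0.463, 0.0986]
tcp_rot: [0.999, -0.04, -0.0, -0.001]
contact_force: [-0.1, -0.4, 0.3]
finger_gap: 0.088
finger_force: 0.0
```

Run:
```python
from h import *
need(*led(-.12,-.27),.009,-4.45);
```

```text
at [ 0.3964 -0.463   0.0986] yaw -4.62 slide units [ 2.65 -9.57  3.01] dr-z units -0.04 t 32.9 F [-0.1 -0.4  0.3] gap 0.0880
```

>>> play_rows --slide '[[0.265, -0.957, 0], [0.265, -0.957, 0], [0.265, -0.957, 0], [0.265, -0.957, 0], [0.265, -0.957, 0]]' --dr '[[0, 0, -0.04], [0, 0, 0], [0, 0, 0], [0, 0, 0], [0, 0, 0]]' --jaw '[0, 0, 0, 0, 0]'

```text
clock: 33.5
ee_pos: [0.4469, -0.3219, 0.0987]
tcp_rot: [0.999, -0.037, -0.0, -0.001]
contact_force: [-0.3, -0.6, 0.2]
finger_gap: 0.0882
finger_force: 0.0
```

>>> play_rows --slide '[[0.265, -0.957, 0], [0.265, -0.957, 0], [0.265, -0.957, 0], [0.265, -0.957, 0], [0.265, -0.957, 0]]' --dr '[[0, 0, 0], [0, 0, 0], [0, 0, 0], [0, 0, 0], [0, 0, 0]]' --jaw '[0, 0, 0, 0, 0]'

```text
clock: 34.12
ee_pos: [0.4969, -0.1818, 0.0988]
tcp_rot: [0.999, -0.037, -0.0, -0.001]
contact_force: [0.7, 0.1, -0.4]
finger_gap: 0.0881
finger_force: 0.0
```

>>> play_rows --slide '[[0, 0, 1], [0, 0, 1], [0, 0, 0.98], [0, 0, 0], [0.4, 0, 0]]' --dr '[[0, 0, 0], [0, 0, 0], [0, 0, 0], [0, 0, 0], [0, 0, 0]]' --jaw '[0, 0, 0, 0, 0]'

```text
clock: 34.75
ee_pos: [0.509, -0.1847, 0.0104]
tcp_rot: [0.999, -0.038, -0.0, -0.0]
contact_force: [0.4, 0.7, -0.2]
finger_gap: 0.0877
finger_force: 0.0
```

>>> play_rows --slide '[[0.2, 0, 0], [0.1, 0, 0], [0, 0, 0]]' --dr '[[0, 0, 0], [0, 0, 0], [0, 0, 0]]' --jaw '[0, 0, 0]'

```text
clock: 35.12
ee_pos: [0.5182, -0.186, 0.0103]
tcp_rot: [0.999, -0.038, 0.0, 0.0]
contact_force: [-0.4, 1.1, 0.1]
finger_gap: 0.0881
finger_force: 0.0
```

Run:
```python
from h import *
need(*led(-.0975,-.27),.009,-4.45);print(toled(pose()[1]))
```

```text
at [ 0.5182 -0.186   0.0103] yaw -4.32 slide units [ 0.1  -0.06  0.04] dr-z units 0.03 t 35.1 F [-0.4  1.1  0.1] gap 0.0881
[[-0.10042503 -0.2717226 ]]
```

>>> play_rows --slide '[[0.06, 0, 0], [0.06, 0, 0], [0.05, 0, 0], [0, 0, 0]]' --dr '[[0, 0, 0], [0, 0, 0], [0, 0, 0], [0, 0, 0]]' --jaw '[0, 0, 0, 0]'

```text
clock: 35.62
ee_pos: [0.5211, -0.186, 0.0096]
tcp_rot: [0.999, -0.038, -0.002, -0.0]
contact_force: [-7.0, 1.0, 7.1]
finger_gap: 0.0878
finger_force: 3.8
```

Run:
```python
from h import *
need(*led(-.0975,-.27),.009,-4.45);print(toled(pose()[1]))
```

```text
at [ 0.5211 -0.186   0.0096] yaw -4.35 slide units [ 0.   -0.05  0.02] dr-z units 0.02 t 35.6 F [-7.   1.   7.1] gap 0.0878
[[-0.09756472 -0.27151841]]
```

Tiles 3 and 4 are flush, with contact at the same depth as before. Now tiles 1 and 2.

>>> play_rows --slide '[[-0.8, 0, 0], [0, -1, 0], [0, -1, 0], [0, -1, 0], [0, -1, 0]]' --dr '[[0, 0, 0], [0, 0, 0], [0, 0, 0], [0, 0, 0], [0, 0, 0]]' --jaw '[0, 0, 0, 0, 0]'

```text
clock: 36.25
ee_pos: [0.5081, -0.0639, 0.0099]
tcp_rot: [0.999, -0.038, 0.0, 0.0]
contact_force: [1.1, -0.1, 0.4]
finger_gap: 0.088
finger_force: 0.0
```

>>> play_rows --slide '[[0, -1, 0], [0, -1, 0], [0, 0, 0], [0.4, 0, 0], [0.2, 0, 0]]' --dr '[[0, 0, 0], [0, 0, 0], [0, 0, 0], [0, 0, 0], [0, 0, 0]]' --jaw '[0, 0, 0, 0, 0]'

```text
clock: 36.88
ee_pos: [0.5319, -0.0075, 0.0101]
tcp_rot: [0.999, -0.038, 0.001, 0.0]
contact_force: [-0.9, -0.0, -0.4]
finger_gap: 0.0883
finger_force: 0.0
```

>>> play_rows --slide '[[0.06, 0, 0], [0.06, 0, 0], [0.05, 0, 0], [0, 0, 0]]' --dr '[[0, 0, 0], [0, 0, 0], [0, 0, 0], [0, 0, 0]]' --jaw '[0, 0, 0, 0]'

```text
clock: 37.38
ee_pos: [0.5349, -0.0068, 0.0096]
tcp_rot: [0.999, -0.038, -0.001, 0.0]
contact_force: [-2.0, -1.0, 0.6]
finger_gap: 0.088
finger_force: 0.8
```

Run:
```python
from h import *
need(*led(-.0975,-.09),.009,-4.45);print(toled(pose()[1]))
```

```text
at [ 0.5349 -0.0068  0.0096] yaw -4.34 slide units [-0.01 -0.06  0.02] dr-z units 0.02 t 37.4 F [-2.  -1.   0.6] gap 0.0880
[[-0.09706378 -0.09176967]]
```

>>> play_rows --slide '[[0.07, 0, 0], [0, 0, 0]]' --dr '[[0, 0, 0], [0, 0, 0]]' --jaw '[0, 0]'

```text
clock: 37.62
ee_pos: [0.5351, -0.0067, 0.0094]
tcp_rot: [0.999, -0.038, -0.003, -0.0]
contact_force: [-8.7, -2.1, 7.1]
finger_gap: 0.0882
finger_force: 4.6
```

>>> play_rows --slide '[[-0.9, 0, 0], [-0.9, 0, 0], [0, 0, -1], [0, 0, -1], [0, 0, -1]]' --dr '[[0, 0, 0], [0, 0, 0], [0, 0, 0], [0, 0, 0], [0, 0, 0]]' --jaw '[0.3, 0.3, 0.3, 0.3, 0.3]'

```text
clock: 38.25
ee_pos: [0.4839, -0.0027, 0.1009]
tcp_rot: [0.999, -0.038, 0.0, -0.0]
contact_force: [1.4, -0.4, 0.6]
finger_gap: 0.0616
finger_force: 0.0
```

>>> play_rows --slide '[[0, 0, -1], [0, 0, -1], [-1, 0, 0], [-1, 0, 0], [-1, 0, 0]]' --dr '[[0, 0, 0], [0, 0, 0], [0, 0, 0], [0, 0, 0], [0, 0, 0]]' --jaw '[0.5, 0.5, 0.5, 0.5, 0.5]'

```text
clock: 38.88
ee_pos: [0.3933, 0.0042, 0.16]
tcp_rot: [0.999, -0.038, 0.001, 0.0]
contact_force: [-1.1, 0.1, 0.3]
finger_gap: 0.0442
finger_force: 0.0
```

Run:
```python
from h import *
t=bot.capture("top");s=bot.capture("side");tiles(t);cv2.imwrite("pics/t10.png",t[...,::-1]);cv2.imwrite("pics/s10.png",s[...,::-1])
print(pose()[1],yaw())
# pan & handle in both views
for n,im in(("top",t),("side",s)):
    m,cs=blobs(im,(3,110,50),(14,255,200),40)
    for c in cs:
        r=cv2.minAreaRect(c);(cx,cy),(w,h),_=r
        if max(w,h)>3*min(w,h) and cx<220 and cy>150: 
            b=cv2.boxPoints(r);k=np.argsort(b[:,1] if n=="top" else -b[:,0]);print(n,"handle",np.round(r[0],1),np.round((w,h),1),"ends",np.round(b[k[:2]].mean(0),1),np.round(b[k[2:]].mean(0),1))
# white bowl / steel rim
hsv=cv2.cvtColor(t,cv2.COLOR_RGB2HSV)
crop(t,70,140,220,245,4,"pics/pt.png");crop(s,95,210,275,330,3.3,"pics/ps.png")
a=cv2.imread("pics/pt.png");b=cv2.imread("pics/ps.png");w=600
cv2.imwrite("pics/pan.png",np.vstack([cv2.resize(a[:300],(800,400))*0+cv2.resize(a,(800,560))[:400]*0]) if 0 else a)
```

```text
tile [297. 155.] [-0.0435 -0.1772] 0.0925 0.3613 0.5
[0.39197014 0.00468222 0.15945657] -4.319732841758772
side handle [126.1 318.5] [28.9  8.9] ends [140.2 321.6] [112.  315.3]
```

View pics/pt.png

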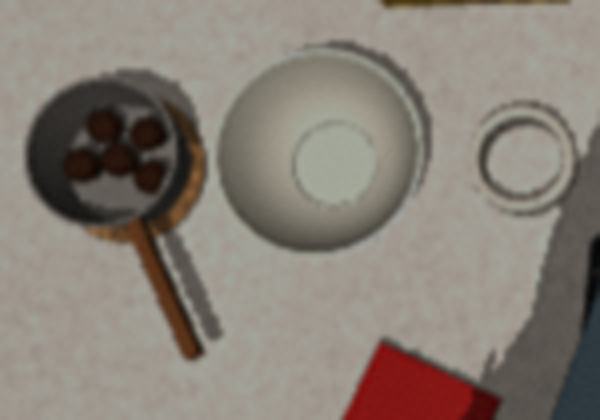

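The pan crop shows five knobs inside at about (99,178) in the full picture, the handle running to (118,228), and the bowl at (149,178). I'll grip the handle with a forward-tilted tool, so I need the handle axis and the mat centre. I'll move near the handle meanwhile.

>>> play_rows --slide '[[0, 0, 0], [0, 0, 0], [0, 0, 0], [0, 0, 0], [0, 0, 0]]' --dr '[[0, 0, -0.976], [0, 0, -0.976], [0, 0, -0.976], [0, 0, -0.976], [0, 0, -0.976]]' --jaw '[0.5, 0.5, 0.5, 0.5, 0.5]'

```text
clock: 39.6
ee_pos: [0.3953, 0.0038, 0.1602]
tcp_rot: [0.987, 0.158, 0.001, 0.0]
contact_force: [-0.3, -0.2, 0.3]
finger_gap: 0.0441
finger_force: 0.0
```

>>> play_rows --slide '[[0, 0, 0], [0, 0, 0], [0.49, -0.96, -0.12], [0.49, -0.96, -0.12], [0.49, -0.96, -0.12]]' --dr '[[0, 0, -0.976], [0, 0, -0.976], [0, 0, 0], [0, 0, 0], [0, 0, 0]]' --jaw '[0.5, 0.5, 0.5, 0.5, 0.5]'

```text
clock: 40.22
ee_pos: [0.3953, 0.102, 0.1712]
tcp_rot: [0.972, 0.233, 0.001, 0.0]
contact_force: [-0.2, -0.0, 0.1]
finger_gap: 0.044
finger_force: 0.0
```

>>> play_rows --slide '[[0.49, -0.96, -0.12], [0.49, -0.96, -0.12], [0.49, -0.96, -0.12], [0.49, -0.96, -0.12], [0.49, -0.96, -0.12]]' --dr '[[0, 0, 0], [0, 0, 0], [0, 0, 0], [0, 0, 0], [0, 0, 0]]' --jaw '[0.5, 0.5, 0.5, 0.5, 0.5]'

```text
clock: 40.85
ee_pos: [0.3953, 0.2644, 0.189]
tcp_rot: [0.972, 0.233, 0.001, -0.0]
contact_force: [1.1, 0.2, 0.4]
finger_gap: 0.0436
finger_force: 0.0
```

>>> play_rows --slide '[[0.49, -0.96, -0.12], [0.49, -0.96, -0.12], [0.49, -0.96, -0.12], [0, 0, 0]]' --dr '[[0, 0, 0], [0, 0, 0], [0, 0, 0], [0, 0, 0]]' --jaw '[0.5, 0.5, 0.5, 0.5]'

```text
clock: 41.35
ee_pos: [0.395, 0.362, 0.1997]
tcp_rot: [0.972, 0.235, 0.001, -0.0]
contact_force: [0.3, -0.6, 0.1]
finger_gap: 0.044
finger_force: 0.0
```

Run:
```python
from h import *
from scipy.optimize import least_squares as LS
s,p,R=pose();print(p,yaw(),repr(s["joint_positions"]))
t=cv2.imread("pics/t10.png")[...,::-1].copy();sd=cv2.imread("pics/s10.png")[...,::-1].copy()
# handle: reddish-brown, top & side
for n,im,(x0,y0,x1,y1) in(("top",t,(100,194,125,232)),("side",sd,(148,288,200,312))):
    h=cv2.cvtColor(im,cv2.COLOR_RGB2HSV)[y0:y1,x0:x1]
    m=((h[...,0]<14)&(h[...,1]>120)).astype(np.uint8)
    cs=max(cv2.findContours(m,0,1)[0],key=cv2.contourArea);r=cv2.minAreaRect(cs);b=cv2.boxPoints(r)+[x0,y0]
    k=np.argsort(b[:,1] if n=="top" else b[:,0]);e=[b[k[:2]].mean(0),b[k[2:]].mean(0)]
    print(n,np.round(e,1),np.round(r[1],1))
    w=toplane(n,e,.056 if n=="top" else .05);print(w,np.degrees(np.arctan2(*(w[0]-w[1])[[1,0]] if w[0][0]>w[1][0] else (w[1]-w[0])[[1,0]])))
    np.save(n+"_h.npy",e)
print("handle free end tri",tri(np.load("top_h.npy")[1],np.load("side_h.npy")[1]))
def circ(P,r):
    return LS(lambda c:np.hypot(*(P[:,:2]-c).T)-r,[.505,.43]).x
c1=lambda *p:np.array(p,float)/5+[70,95]
c3=lambda *p:np.array(p,float)/3.7+[95,165]
rt=toplane("top",c1((34,415),(60,350),(140,322),(140,508),(75,480)),.06);rs=toplane("side",c3((38,478),(211,440),(140,381),(120,545),(60,420)),.06)
print("pan",circ(rt,.0505),circ(rs,.0505),circ(np.r_[rt,rs],.0505))
mt=toplane("top",c1((256,420),(106,512),(165,530),(235,480)),.005);ms=toplane("side",c3((150,588),(70,560),(235,470),(105,582)),.005)
print("mat",circ(mt,.052),circ(ms,.052),circ(np.r_[mt,ms],.052))
```

```text
[0.39504777 0.36203339 0.1996965 ] 27.127967844668085 array([5.19900134e-01, 1.31207915e-01, 1.74589799e+00, 4.72821392e-04,
       1.26254340e+00, 1.61708057e+00])
top [[103.  195. ]
 [118.9 228. ]] [36.7  5.4]
[[0.46117133 0.41117364 0.056     ]
 [0.37625518 0.36480188 0.056     ]] 28.638463581899092
side [[150.4 294.3]
 [195.  304.9]] [45.9  6.2]
[[0.46827271 0.41318816 0.05      ]
 [0.37812262 0.36872085 0.05      ]] 26.25521510574246
handle free end tri (array([0.37745579, 0.36786827, 0.04910698]), np.float64(0.002426380384981772))
pan [0.50716408 0.42904866] [0.50691729 0.43688933] [0.50717445 0.43337084]
mat [0.50402587 0.43557317] [0.50683185 0.43643128] [0.50486425 0.43597522]
```

>>> play_rows --slide '[[0, 0, 0], [0, 0, 0], [0, 0, 0], [0, 0, 0], [0, 0, 0]]' --dr '[[0, 0.98, 0], [0, 0.98, 0], [0, 0.98, 0], [0, 0.98, 0], [0, 0.98, 0]]' --jaw '[0.5, 0.5, 0.5, 0.5, 0.5]'

```text
clock: 41.98
ee_pos: [0.3949, 0.3592, 0.1995]
tcp_rot: [0.954, 0.229, 0.191, -0.046]
contact_force: [0.5, 0.1, 0.4]
finger_gap: 0.0438
finger_force: 0.0
```

>>> play_rows --slide '[[0, 0, 0], [0, 0, 0], [0, 0, 0], [0, 0, 0], [0, 0, 0]]' --dr '[[0, 0.98, 0], [0, 0.98, 0], [0, 0.98, 0], [0, 0.98, 0], [0, 0.98, 0]]' --jaw '[0.5, 0.5, 0.5, 0.5, 0.5]'

```text
clock: 42.6
ee_pos: [0.3948, 0.3593, 0.1997]
tcp_rot: [0.898, 0.215, 0.373, -0.089]
contact_force: [-0.2, -0.6, -1.1]
finger_gap: 0.0442
finger_force: 0.0
```

```bash
cat > kin.py <<'E'
from h import *
from scipy.optimize import least_squares as LS
D=[([-1.39829748,.181471563,1.60786557,0,1.35381172,-.206306282],[.21255822,-.5337632,.23791804],[.98211566,.188276989,0,-.00077836]),
([-.844946869,.628615062,1.31872971,-.000148,1.19573988,-.766387978],[.5555,-.4485,.0877],[.734,.679,0,-.001]),
([.519900134,.131207915,1.74589799,.00047282,1.2625434,1.61708057],[.39504777,.36203339,.1996965],[.972,.235,.001,0])]
def fk(q,P):
    h,d1,L1,e,L2,d4,L3,g=P
    R=Rt.from_euler("z",q[0])
    p=np.array([0,0,h])+R.apply([0,d1,0])
    R=R*Rt.from_euler("y",q[1]);p=p+R.apply([0,0,L1])
    R=R*Rt.from_euler("y",q[2]);p=p+R.apply([e,0,L2])
    R=R*Rt.from_euler("z",q[3]);p=p+R.apply([0,d4,0])
    R=R*Rt.from_euler("y",q[4]);p=p+R.apply([g,0,L3])
    return p,R*Rt.from_euler("z",S6*q[5]+O6)
S6,O6=1,0
E
python3 - <<'E'
from kin import *
s,p,R=pose();print(repr(p),repr(s["joint_positions"]),repr(s["tcp_rot"]),yaw());print(R.as_matrix().round(3))
D.append((list(s["joint_positions"]),p,s["tcp_rot"]))
f=lambda P:np.r_[np.concatenate([fk(q,P)[0]-x for q,x,_ in D]),.05*P[3],.05*P[5],.05*P[7]]
r=LS(f,[.2,.1,.4,0,.35,0.01,.25,0]);print(r.x.round(4),(f(r.x)*1000).round(1))
for q,x,o in D: print((fk(q,r.x)[1].inv()*Rt.from_quat(o)).as_rotvec().round(3))
E
```

```text
array([0.39477835, 0.35926844, 0.19973882]) array([ 0.54913408, -0.25112671,  2.31362778, -0.19117522,  0.29852113,
        1.80919385]) array([ 0.8980883 ,  0.2152483 ,  0.37300773, -0.08927933]) 26.963447479422523
[[ 0.629  0.453  0.632]
 [ 0.32  -0.891  0.321]
 [ 0.708  0.    -0.706]]
[ 0.2902  0.1223  0.4345  0.0674  0.5079 -0.0048  0.3039 -0.002 ] [-0.4  1.1 -0.2  0.1 -0.5  0.5  0.7  0.1 -0.1 -0.2  0.6 -0.2  3.4 -0.2
 -0.1]
[ 0.    -0.     1.571]
[-0.00e+00  1.00e-03  1.57e+00]
[-1.00e-03 -1.00e-03  1.57e+00]
[0.    0.    1.571]
```

```bash
sed -i 's/^S6,O6=1,0/S6,O6=1,np.pi\/2\nP0=np.array([.2902,.1223,.4345,.0674,.5079,-.0048,.3039,-.002])\nLO=np.array([-2.99,-.89,.3,-1.14,0,-3.12]);HI=np.array([2.99,2.07,2.58,4.28,2.63,3.12])\ndef ik(p,R,q0):\n    def f(q):\n        a,B=fk(q,P0);return np.r_[(a-p)*5,(B.inv()*R).as_rotvec()]\n    r=LS(f,np.clip(q0,LO+1e-3,HI-1e-3),bounds=(LO,HI));return r.x,np.abs(r.fun).max()\ndef tool(yw,tilt,roll):\n    R=Rt.from_euler("z",yw)*Rt.from_euler("x",np.pi);R=R*Rt.from_euler("y",tilt)\n    u=np.array([np.cos(yw),np.sin(yw),0]);return Rt.from_rotvec(u*roll)*R,u/' kin.py
python3 - <<'E'
from kin import *
q0=np.array([0.549,-0.25,2.31,-0.19,0.3,1.81])
C=np.array([.509,.300])
for tilt in (0,20,30,45,55):
  for yw in (27,0,45,-30):
    for sgn in (1,-1):
      best=None
      for seed in (q0,np.array([.55,.3,1.6,0,1.2,1.6]),np.array([.55,.3,1.6,3.1,.8,-1.3])):
        q=seed;out=[];jump=0
        for roll in range(0,121,10):
            R,u=tool(np.radians(yw),np.radians(tilt),sgn*np.radians(roll))
            grip=np.r_[C,.16]-u*.098;p=grip+R.apply([0,0,.019])
            qn,e=ik(p,R,q)
            if roll and e<.01: jump=max(jump,np.abs(qn-q).max())
            if e>.01: break
            q=qn
        else: roll=130
        k=(roll-10,-jump)
        if best is None or k>best[0]: best=(k,q)
      print(tilt,yw,sgn,"reached",best[0][0],"jump %.2f"%-best[0][1],best[1].round(2))
E
```

```text
0 27 1 reached 120 jump 0.18 [-0.16  1.04  1.67  1.22  2.3   0.47]
0 27 -1 reached 70 jump 0.19 [ 0.82  0.58  1.75 -1.09  1.57  2.39]
0 0 1 reached 120 jump 0.22 [-0.17  0.98  1.95  1.52  2.12  0.24]
0 0 -1 reached 100 jump 0.16 [ 0.79  1.05  1.29 -1.1   2.25  2.43]
0 45 1 reached 120 jump 0.15 [-0.11  1.11  1.46  1.07  2.48  0.58]
0 45 -1 reached 50 jump 0.23 [ 0.68  0.25  2.   -1.04  1.09  2.07]
0 -30 1 reached 120 jump 0.40 [0.03 0.99 2.13 2.14 2.08 0.02]
0 -30 -1 reached 100 jump 0.17 [ 0.66  1.24  0.89 -0.84  2.62  2.45]
20 27 1 reached 120 jump 0.26 [-0.27  0.97  1.91  1.38  2.13  0.49]
20 27 -1 reached 50 jump 0.31 [ 0.76  0.24  2.05 -1.13  1.06  2.39]
20 0 1 reached 120 jump 0.35 [-0.18  0.97  2.16  1.8   2.06  0.22]
20 0 -1 reached 80 jump 0.19 [ 0.88  0.78  1.55 -1.08  1.82  2.49]
20 45 1 reached 120 jump 0.15 [-0.23  1.02  1.68  1.22  2.27  0.66]
20 45 -1 reached 40 jump 0.41 [ 0.52 -0.02  2.24 -1.06  0.6   2.  ]
20 -30 1 reached 120 jump 1.50 [0.28 0.98 2.21 2.76 2.1  0.18]
20 -30 -1 reached 100 jump 0.19 [ 0.77  1.16  1.03 -1.05  2.41  2.29]
30 27 1 reached 120 jump 0.31
[... 906 characters left out ...]
67  0.93 -3.12]
45 -30 1 reached -10 jump 0.00 [ 0.55 -0.25  2.31 -0.19  0.3   1.81]
45 -30 -1 reached -10 jump 0.00 [ 0.55 -0.25  2.31 -0.19  0.3   1.81]
55 27 1 reached 120 jump 0.25 [-0.38  0.81  2.32  1.75  1.86  0.46]
55 27 -1 reached 60 jump 1.10 [ 0.66  0.21  2.42  4.07  0.93 -3.12]
55 0 1 reached -10 jump 0.00 [ 0.55 -0.25  2.31 -0.19  0.3   1.81]
55 0 -1 reached -10 jump 0.00 [ 0.55 -0.25  2.31 -0.19  0.3   1.81]
55 45 1 reached 120 jump 0.14 [-0.42  0.8   2.11  1.46  1.89  0.67]
55 45 -1 reached 40 jump 0.54 [ 0.08 -0.15  2.58  2.55  0.46 -1.95]
55 -30 1 reached -10 jump 0.00 [ 0.55 -0.25  2.31 -0.19  0.3   1.81]
55 -30 -1 reached -10 jump 0.00 [ 0.55 -0.25  2.31 -0.19  0.3   1.81]
```

Run:
```python
from kin import *
need(.4307,.3965,.1);need(.4307,.3965,.0366)
q=pose()[0]["joint_positions"]
for z in(.1,.06,.0366):
    qn,e=ik(np.array([.4307,.3965,z]),tool(np.radians(27),np.radians(45),0)[0],q);print(z,qn.round(3),round(e,4));q=qn
```

```text
at [0.3948 0.3593 0.1997] yaw 26.96 slide units [-1.2  -0.56  3.5 ] dr-z units 0.00 t 42.6 F [-0.2 -0.6 -1.1] gap 0.0442
at [0.3948 0.3593 0.1997] yaw 26.96 slide units [-2.7  -0.56  4.99] dr-z units 0.00 t 42.6 F [-0.2 -0.6 -1.1] gap 0.0442
0.1 [ 0.564  0.113  2.238 -1.14   0.063  2.777] 0.0196
0.06 [ 0.545  0.2    2.218 -1.14   0.027  2.766] 0.0725
0.0366 [ 0.536  0.253  2.202 -1.14   0.009  2.759] 0.1029
```

Run:
```python
from kin import *
q00=pose()[0]["joint_positions"]
for tl in(15,25,30):
    q=q00
    tr=np.radians(tl);yw=np.radians(27)
    def run(pan,z,roll,q,mode):
        R,u=tool(yw,tr,np.radians(roll))
        R0,_=tool(yw,tr,0)
        p0=np.r_[pan,z]-u*.098+R0.apply([0,0,.019])   # TCP stays put during roll
        return p0,*ik(p0,R,q)
    print("tilt",tl)
    for pan,z,roll in [((.506,.435),.15,0),((.506,.435),.05,0),((.506,.435),.185,0),((.496,.324),.185,0)]+[((.496,.324),.185,r) for r in range(10,116,15)]:
        p,q,e=run(np.array(pan),z,roll,q,0)
        w=p-fk(q,P0)[1].apply([0,0,.304]);print(z,roll,p.round(4),q.round(2),"err %.3f wristz %.3f"%(e,w[2]))
```

```text
tilt 15
0.15 0 [0.4231 0.3927 0.1316] [ 0.55  0.16  1.9  -0.03  0.83  1.67] err 0.000 wristz 0.425
0.05 0 [0.4231 0.3927 0.0316] [ 0.55  0.33  1.94 -0.04  0.61  1.68] err 0.000 wristz 0.325
0.185 0 [0.4231 0.3927 0.1666] [ 0.55  0.11  1.87 -0.03  0.9   1.67] err 0.000 wristz 0.460
0.185 0 [0.4131 0.2817 0.1666] [ 0.34 -0.08  2.06  0.04  0.9   1.42] err 0.000 wristz 0.460
0.185 10 [0.4131 0.2817 0.1666] [ 0.22 -0.09  2.07  0.28  0.96  1.2 ] err 0.000 wristz 0.456
0.185 25 [0.4131 0.2817 0.1666] [ 0.04 -0.04  2.08  0.57  1.1   0.94] err 0.000 wristz 0.433
0.185 40 [0.4131 0.2817 0.1666] [-0.1   0.06  2.08  0.77  1.27  0.76] err 0.000 wristz 0.392
0.185 55 [0.4131 0.2817 0.1666] [-0.2   0.21  2.05  0.91  1.44  0.64] err 0.000 wristz 0.335
0.185 70 [0.4131 0.2817 0.1666] [-0.26  0.39  2.02  1.02  1.6   0.56] err 0.000 wristz 0.267
0.185 85 [0.4131 0.2817 0.1666] [-0.29  0.57  1.98  1.11  1.77  0.5 ] err 0.000 wristz 0.192
0.185 100 [0.4131 0.2817 0.1666] [-0.28  0.76  1.93  1.2   1.93  0.47] err 0.000 wristz 0.116
0.185 115 [0.4131 0.2817 0.1666] [-0.25  0.94  1.87  1.3   2.11  0.47] err
[... 1559 characters left out ...]
 2.26  0.47  0.7   1.03] err 0.000 wristz 0.428
0.185 25 [0.4171 0.2838 0.1685] [-0.01 -0.18  2.26  0.79  0.9   0.75] err 0.000 wristz 0.407
0.185 40 [0.4171 0.2838 0.1685] [-0.16 -0.07  2.26  0.98  1.11  0.6 ] err 0.000 wristz 0.370
0.185 55 [0.4171 0.2838 0.1685] [-0.26  0.09  2.24  1.11  1.3   0.51] err 0.000 wristz 0.320
0.185 70 [0.4171 0.2838 0.1685] [-0.32  0.29  2.2   1.2   1.48  0.45] err 0.000 wristz 0.259
0.185 85 [0.4171 0.2838 0.1685] [-0.35  0.49  2.16  1.27  1.64  0.43] err 0.000 wristz 0.191
0.185 100 [0.4171 0.2838 0.1685] [-0.35  0.68  2.11  1.35  1.81  0.43] err 0.000 wristz 0.123
0.185 115 [0.4171 0.2838 0.1685] [-0.31  0.87  2.06  1.44  1.98  0.46] err 0.000 wristz 0.057
```

>>> play_rows --slide '[[0, 0, 0], [0, 0, 0], [0, 0, 0], [0, 0, 0], [0, 0, 0]]' --dr '[[0, -0.873, 0], [0, -0.873, 0], [0, -0.873, 0], [0, -0.873, 0], [0, -0.873, 0]]' --jaw '[0.5, 0.5, 0.5, 0.5, 0.5]'

```text
clock: 43.22
ee_pos: [0.3949, 0.3592, 0.1996]
tcp_rot: [0.95, 0.228, 0.209, -0.05]
contact_force: [-0.1, -0.0, -0.0]
finger_gap: 0.044
finger_force: 0.0
```

Run:
```python
from kin import *
need(.4258,.3942,.12);need(.4258,.3942,.0328);print(pose()[2].as_matrix().round(3))
```

```text
at [0.3949 0.3592 0.1996] yaw 26.95 slide units [ 0.2  -0.57  3.02] dr-z units 0.00 t 43.2 F [-0.1 -0.  -0. ] gap 0.0440
at [0.3949 0.3592 0.1996] yaw 26.95 slide units [-1.02 -0.57  5.65] dr-z units 0.00 t 43.2 F [-0.1 -0.  -0. ] gap 0.0440
[[ 0.809  0.453  0.374]
 [ 0.411 -0.891  0.19 ]
 [ 0.42   0.    -0.908]]
```

Move to above the handle and check there before the final descent.

>>> play_rows --slide '[[0.05, -0.14, 0.75], [0.05, -0.14, 0.75], [0.05, -0.14, 0.75], [0.05, -0.15, 0.77], [0, 0, 0]]' --dr '[[0, 0, 0], [0, 0, 0], [0, 0, 0], [0, 0, 0], [0, 0, 0]]' --jaw '[0.5, 0.5, 0.5, 0.5, 0.5]'

```text
clock: 43.85
ee_pos: [0.4251, 0.3938, 0.1179]
tcp_rot: [0.95, 0.228, 0.208, -0.05]
contact_force: [0.0, -0.4, -0.0]
finger_gap: 0.044
finger_force: 0.0
```

Run:
```python
from kin import *
need(.4258,.3942,.0328)
s=bot.capture("side");crop(s,80,200,260,340,4,"pics/g1.png")
```

```text
at [0.4251 0.3938 0.1179] yaw 26.98 slide units [-1.16 -0.    2.59] dr-z units 0.00 t 43.9 F [ 0.  -0.4 -0. ] gap 0.0440
```

View pics/g1.png

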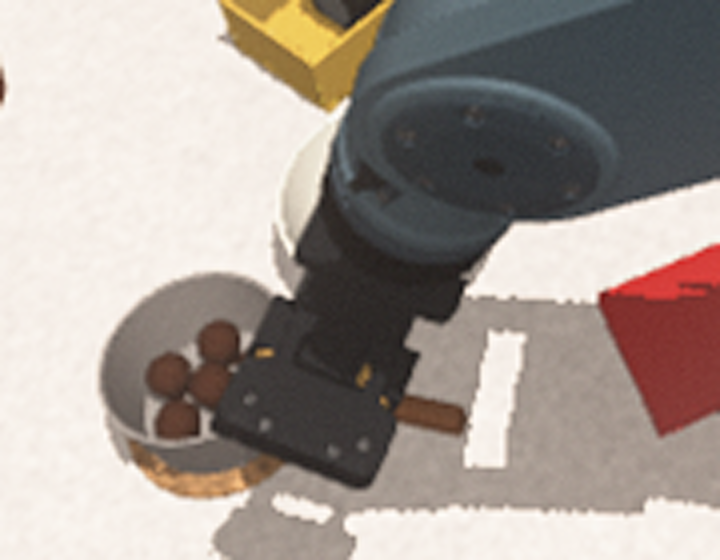

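The gripper is aligned over the handle at crop (430,412), so I'll descend and grip.

>>> play_rows --slide '[[-0.29, 0, 0.65], [-0.29, 0, 0.65], [-0.29, 0, 0.65], [-0.29, 0, 0.64], [0, 0, 0]]' --dr '[[0, 0, 0], [0, 0, 0], [0, 0, 0], [0, 0, 0], [0, 0, 0]]' --jaw '[0.5, 0.5, 0.5, 0.5, 0.5]'

```text
clock: 44.52
ee_pos: [0.4259, 0.3945, 0.0341]
tcp_rot: [0.95, 0.228, 0.209, -0.05]
contact_force: [0.2, -1.1, 0.4]
finger_gap: 0.0442
finger_force: 0.0
```

>>> play_rows --slide '[[0, 0, 0], [0, 0, 0], [0, 0, 0], [0, 0, 0], [0, 0, 0]]' --dr '[[0, 0, 0], [0, 0, 0], [0, 0, 0], [0, 0, 0], [0, 0, 0]]' --jaw '[0.75, 1, 1, 1, 1]'

```text
clock: 45.15
ee_pos: [0.4267, 0.3954, 0.0352]
tcp_rot: [0.949, 0.228, 0.21, -0.05]
contact_force: [-1.6, -2.5, 5.0]
finger_gap: 0.0116
finger_force: 30.0
```

Run:
```python
from kin import *
need(.4258,.3942,.0328);need(.4258,.3942,.1778);print(pose()[0]["moment"])
```

```text
at [0.4267 0.3954 0.0352] yaw 26.98 slide units [-0.07  0.02  0.05] dr-z units 0.00 t 45.1 F [-1.6 -2.5  5. ] gap 0.0116
at [0.4267 0.3954 0.0352] yaw 26.98 slide units [ 1.96  0.02 -4.33] dr-z units 0.00 t 45.1 F [-1.6 -2.5  5. ] gap 0.0116
[-0.24030146  0.00829345 -0.18149006]
```

>>> play_rows --slide '[[0.08, 0, -0.18], [0.16, 0, -0.36], [0.25, 0, -0.54], [0.25, 0, -0.54], [0.25, 0, -0.54]]' --dr '[[0, 0, 0], [0, 0, 0], [0, 0, 0], [0, 0, 0], [0, 0, 0]]' --jaw '[1, 1, 1, 1, 1]'

```text
clock: 45.78
ee_pos: [0.4255, 0.3949, 0.1066]
tcp_rot: [0.95, 0.228, 0.209, -0.05]
contact_force: [-0.0, 0.0, -2.3]
finger_gap: 0.0118
finger_force: 30.0
```

>>> play_rows --slide '[[0.25, 0, -0.54], [0.25, 0, -0.54], [0.25, 0, -0.54], [0.22, 0, -0.48], [0, 0, 0]]' --dr '[[0, 0, 0], [0, 0, 0], [0, 0, 0], [0, 0, 0], [0, 0, 0]]' --jaw '[1, 1, 1, 1, 1]'

```text
clock: 46.4
ee_pos: [0.4266, 0.3955, 0.1771]
tcp_rot: [0.949, 0.228, 0.211, -0.051]
contact_force: [0.8, -0.0, -3.0]
finger_gap: 0.0117
finger_force: 30.0
```

Run:
```python
from kin import *
need(.4158,.2842,.1778)
s=bot.capture("side");t=bot.capture("top");cv2.imwrite("pics/s11.png",s[...,::-1]);cv2.imwrite("pics/t11.png",t[...,::-1])
a=cv2.resize(s[150:330,60:240],(400,400));b=cv2.resize(t[110:240,60:190],(400,400))
cv2.imwrite("pics/lift.png",np.hstack([a,b])[...,::-1])
```

```text
at [0.4266 0.3955 0.1771] yaw 26.99 slide units [-1.81  3.14 -0.87] dr-z units 0.00 t 46.4 F [ 0.8 -0.  -3. ] gap 0.0117
```

View pics/lift.png

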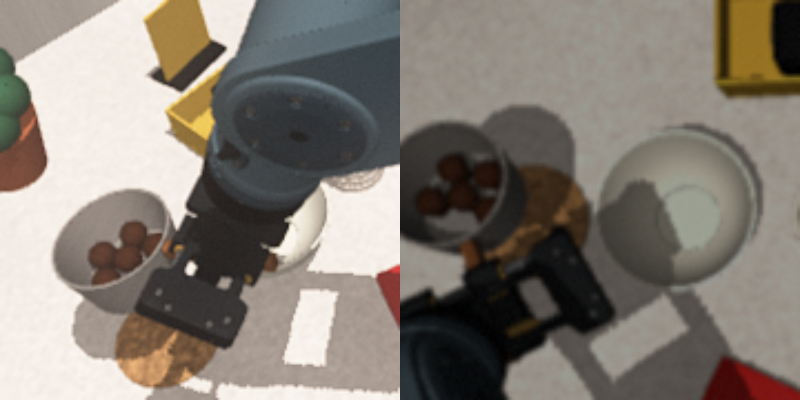

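The pan hangs from the gripper with all five knobs inside; the mat is exposed at about (131,178) in the top view. I'll check droop and refine the mat centre.

Run:
```python
from kin import *
s,p,R=pose();u=np.array([np.cos(np.radians(27)),np.sin(np.radians(27)),0]);g=p-R.apply([0,0,.019])
th=np.linspace(0,2*np.pi,200)
for dr in(0,4,8,12):
    d=np.radians(dr);f=u*np.cos(d)-np.array([0,0,1])*np.sin(d);n=u*np.sin(d)+np.array([0,0,1])*np.cos(d);l=np.cross(n,f)
    c=g+f*.098+n*.010;C=c+.0505*(np.outer(np.cos(th),f)+np.outer(np.sin(th),l))
    for nm,(x0,y0,k,ox) in(("side",(60,150,400/180,0)),("top",(60,110,400/130,400))):
        q=(proj(nm,C)-[x0,y0])*k+[ox,0];print(dr,nm,"left",q[q[:,0].argmin()].round(),"top",q[q[:,1].argmin()].round(),"right",q[q[:,0].argmax()].round(),"bot",q[q[:,1].argmax()].round())
S=cv2.imread("pics/s11.png")[...,::-1].copy();T=cv2.imread("pics/t11.png")[...,::-1].copy()
P=[]
for nm,im,(x0,y0,x1,y1) in(("side",S,(108,285,165,330)),("top",T,(88,160,130,200))):
    h=cv2.cvtColor(im,cv2.COLOR_RGB2HSV);m=np.zeros(h.shape[:2],np.uint8)
    m[y0:y1,x0:x1]=((h[...,0]>8)&(h[...,0]<20)&(h[...,1]>90)&(h[...,2]>60))[y0:y1,x0:x1]
    c=max(cv2.findContours(m,0,cv2.CHAIN_APPROX_NONE)[0],key=cv2.contourArea)[:,0]
    w=toplane(nm,c,.005);w=w[:,:2];ctr=np.array([.505,.436]);
    for it in range(20): # robust outer arc
        r=LS(lambda q:np.hypot(*(w-q).T)-.052,ctr,loss="soft_l1",f_scale=.001);ctr=r.x
    k=np.abs(np.hypot(*(w-ctr).T)-.052)<.003;print(nm,"mat",ctr.round(4),len(c),k.sum(),cv2.boundingRect(c))
```

```text
0 side left [ 44. 244.] top [126. 177.] right [171. 214.] bot [ 90. 281.]
0 top left [362. 180.] top [435. 109.] right [499. 174.] bot [426. 245.]
4 side left [ 48. 251.] top [130. 182.] right [172. 217.] bot [ 90. 285.]
4 top left [367. 184.] top [441. 112.] right [501. 173.] bot [428. 245.]
8 side left [ 53. 257.] top [136. 187.] right [172. 219.] bot [ 89. 289.]
8 top left [372. 188.] top [447. 116.] right [504. 172.] bot [430. 245.]
12 side left [ 58. 265.] top [142. 192.] right [174. 220.] bot [ 90. 293.]
12 top left [378. 195.] top [455. 120.] right [507. 172.] bot [430. 246.]
side mat [0.5072 0.4352] 108 70 (112, 291, 45, 33)
top mat [0.5204 0.4478] 41 12 (109, 169, 12, 17)
```

The pan droops about 8–10° nose-down in the grip, which doesn't hurt the pour. Next I'll move it over the bowl and start the roll.

>>> play_rows --slide '[[-0.3, 0.52, -0.15], [-0.45, 0.785, -0.22], [-0.45, 0.785, -0.22], [-0.45, 0.785, -0.22], [-0.16, 0.265, -0.07]]' --dr '[[0, 0, 0], [0, 0, 0], [0, 0, 0], [0, 0, 0], [0, 0, 0]]' --jaw '[1, 1, 1, 1, 1]'

```text
clock: 47.12
ee_pos: [0.4142, 0.2823, 0.1752]
tcp_rot: [0.95, 0.227, 0.209, -0.05]
contact_force: [-0.0, 0.8, -3.2]
finger_gap: 0.0118
finger_force: 30.0
```

>>> play_rows --slide '[[0, 0, 0], [0, 0, 0], [0, 0, 0], [0, 0, 0], [0, 0, 0]]' --dr '[[0.68, 0, 0.317], [0.68, 0, 0.317], [0.68, 0, 0.317], [0.68, 0, 0.317], [0.68, 0, 0.317]]' --jaw '[1, 1, 1, 1, 1]'

```text
clock: 47.75
ee_pos: [0.415, 0.2838, 0.176]
tcp_rot: [0.946, 0.193, 0.173, -0.192]
contact_force: [-0.2, -0.1, -2.4]
finger_gap: 0.0115
finger_force: 30.0
```

>>> play_rows --slide '[[0, 0, 0], [0, 0, 0], [0, 0, 0], [0, 0, 0], [0, 0, 0]]' --dr '[[0.68, 0, 0.317], [0.68, 0, 0.317], [0.68, 0, 0.317], [0.68, 0, 0.317], [0.68, 0, 0.317]]' --jaw '[1, 1, 1, 1, 1]'

```text
clock: 48.38
ee_pos: [0.4153, 0.2835, 0.1759]
tcp_rot: [0.922, 0.155, 0.133, -0.329]
contact_force: [0.2, -0.0, -2.6]
finger_gap: 0.0119
finger_force: 30.0
```

```bash
cat > ori.py <<'E'
from kin import *
s,p,R=pose();B=R*tool(np.radians(27),np.radians(25),0)[0].inv()  # body rotation relative to level grip
u=np.array([np.cos(np.radians(27)),np.sin(np.radians(27)),0]);r=B.as_rotvec();g=p-R.apply([0,0,.019])
print("roll %.1f off-axis %.1f"%(np.degrees(r@u),np.degrees(np.linalg.norm(r-(r@u)*u))),"grip",g.round(4),"pan axis pt",(g+B.apply(u)*.098).round(4),"wrist z %.3f"%(p-R.apply([0,0,.304]))[2],"q",s["joint_positions"].round(2),"F",s["contact_force"].round(1),"gap",round(s["finger_gap"],4),"t",s["clock"])
E
python3 ori.py
```

```text
roll 34.4 off-axis 0.1 grip [0.4126 0.2712 0.1901] pan axis pt [0.4999 0.3156 0.1899] wrist z 0.403 q [-0.1  -0.08  2.2   0.83  1.1   0.71] F [ 0.2 -0.  -2.6] gap 0.0119 t 48.375
```

>>> play_rows --slide '[[0, 0, 0], [0, 0, 0], [0, 0, 0], [0, 0, 0], [0, 0, 0]]' --dr '[[0.68, 0, 0.317], [0.68, 0, 0.317], [0.68, 0, 0.317], [0.68, 0, 0.317], [0.68, 0, 0.317]]' --jaw '[1, 1, 1, 1, 1]'

```text
clock: 49.0
ee_pos: [0.4154, 0.2834, 0.1756]
tcp_rot: [0.877, 0.113, 0.089, -0.458]
contact_force: [-0.2, 0.4, -3.2]
finger_gap: 0.0118
finger_force: 30.1
```

>>> play_rows --slide '[[0, 0, 0], [0, 0, 0], [0, 0, 0], [0, 0, 0], [0, 0, 0]]' --dr '[[0.68, 0, 0.317], [0.68, 0, 0.317], [0.68, 0, 0.317], [0.68, 0, 0.317], [0.68, 0, 0.317]]' --jaw '[1, 1, 1, 1, 1]'

```text
clock: 49.62
ee_pos: [0.4156, 0.2834, 0.1753]
tcp_rot: [0.813, 0.068, 0.044, -0.577]
contact_force: [0.6, 0.4, -3.3]
finger_gap: 0.0118
finger_force: 30.1
```

>>> play_rows --slide '[[0, 0, 0], [0, 0, 0], [0, 0, 0], [0, 0, 0], [0, 0, 0]]' --dr '[[0.45, 0, 0.21], [0.45, 0, 0.21], [0.45, 0, 0.21], [0.45, 0, 0.21], [0.45, 0, 0.21]]' --jaw '[1, 1, 1, 1, 1]'

```text
clock: 50.25
ee_pos: [0.4151, 0.2837, 0.1764]
tcp_rot: [0.759, 0.038, 0.014, -0.65]
contact_force: [-0.2, 0.3, -2.5]
finger_gap: 0.0118
finger_force: 30.1
```

```bash
python3 ori.py
cat > look.py <<'E'
from kin import *
import sys
s=bot.capture("side");t=bot.capture("top");n=sys.argv[1]
cv2.imwrite(f"pics/s{n}.png",s[...,::-1]);cv2.imwrite(f"pics/t{n}.png",t[...,::-1])
for nm,im in(("top",t),("side",s)):
    h=cv2.cvtColor(im,cv2.COLOR_RGB2HSV).astype(int);m=((h[...,2]>15)&(h[...,2]<110)&(h[...,1]>90)&((h[...,0]<12)|(h[...,0]>172))).astype(np.uint8)
    m[:, 230:]=0; m[:150 if nm=="top" else 200]=0
    for c in cv2.findContours(m,0,1)[0]:
        if cv2.contourArea(c)>12: print(nm,cv2.boundingRect(c),cv2.contourArea(c))
E
python3 look.py 12
```

```text
roll 80.3 off-axis 0.1 grip [0.4156 0.2649 0.1793] pan axis pt [0.5029 0.3094 0.1792] wrist z 0.223 q [-0.34  0.48  2.09  1.18  1.63  0.46] F [-0.2  0.3 -2.5] gap 0.0118 t 50.25
top (151, 225, 44, 45) 1115.5
side (214, 223, 16, 9) 80.0
side (72, 204, 9, 25) 63.0
```

>>> play_rows --slide '[[0, 0, 0], [0, 0, 0], [0, 0, 0], [0, 0, 0], [0, 0, 0]]' --dr '[[0.45, 0, 0.21], [0.45, 0, 0.21], [0.45, 0, 0.21], [0.45, 0, 0.21], [0.45, 0, 0.21]]' --jaw '[1, 1, 1, 1, 1]'

```text
clock: 50.98
ee_pos: [0.415, 0.2837, 0.1763]
tcp_rot: [-0.698, -0.007, 0.017, 0.716]
contact_force: [-0.2, -0.1, -2.3]
finger_gap: 0.0119
finger_force: 30.1
```

>>> play_rows --slide '[[0, 0, 0], [0, 0, 0], [0, 0, 0], [0, 0, 0], [0, 0, 0]]' --dr '[[0.45, 0, 0.21], [0.45, 0, 0.21], [0.45, 0, 0.21], [0.45, 0, 0.21], [0.45, 0, 0.21]]' --jaw '[1, 1, 1, 1, 1]'

```text
clock: 51.6
ee_pos: [0.415, 0.2837, 0.1765]
tcp_rot: [-0.63, 0.024, 0.048, 0.775]
contact_force: [-0.1, -0.7, -2.0]
finger_gap: 0.0115
finger_force: 30.1
```

>>> play_rows --slide '[[0, 0, 0], [0, 0, 0], [0, 0, 0], [0, 0, 0], [0, 0, 0]]' --dr '[[0.45, 0, 0.21], [0.45, 0, 0.21], [0, 0, 0], [0, 0, 0], [0, 0, 0]]' --jaw '[1, 1, 1, 1, 1]'

```text
clock: 52.22
ee_pos: [0.4151, 0.2836, 0.1766]
tcp_rot: [-0.603, 0.035, 0.059, 0.795]
contact_force: [0.5, -0.2, -2.2]
finger_gap: 0.0118
finger_force: 30.1
```

```bash
python3 ori.py; python3 look.py 13
python3 - <<'E'
import cv2,numpy as np
s=cv2.imread("pics/s13.png");t=cv2.imread("pics/t13.png")
cv2.imwrite("pics/pour.png",np.hstack([cv2.resize(s[180:330,80:230],(400,400)),cv2.resize(t[120:250,90:220],(400,400))]))
E
```

```text
roll 107.4 off-axis 0.1 grip [0.4154 0.2653 0.1714] pan axis pt [0.5027 0.3098 0.1713] wrist z 0.094 q [-0.32  0.83  1.99  1.33  1.94  0.45] F [ 0.5 -0.2 -2.2] gap 0.0118 t 52.225
side (166, 257, 10, 8) 26.5
side (175, 241, 19, 22) 163.5
side (72, 204, 9, 25) 55.5
```

View pics/pour.png

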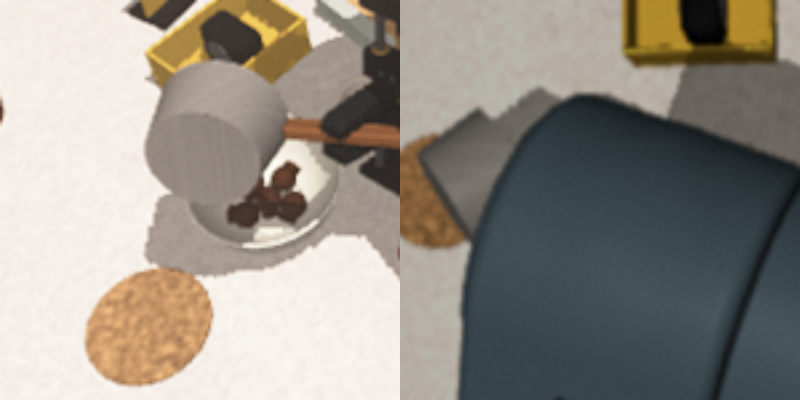

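All knobs are in the bowl; about five dark ones show at crop (265,195), and the wrist load fell by 0.7 N, which is five knobs. The pan is empty and the mat is fully visible at crop (150,327). I'll roll the pan back.

>>> play_rows --slide '[[0, 0, 0], [0, 0, 0], [0, 0, 0], [0, 0, 0], [0, 0, 0]]' --dr '[[-0.85, 0, -0.396], [-0.85, 0, -0.396], [-0.85, 0, -0.396], [-0.85, 0, -0.396], [-0.85, 0, -0.396]]' --jaw '[1, 1, 1, 1, 1]'

```text
clock: 52.95
ee_pos: [0.4149, 0.2835, 0.1765]
tcp_rot: [0.73, 0.023, -0.001, -0.683]
contact_force: [-0.2, 0.3, -2.9]
finger_gap: 0.0115
finger_force: 30.1
```

>>> play_rows --slide '[[0, 0, 0], [0, 0, 0], [0, 0, 0], [0, 0, 0], [0, 0, 0]]' --dr '[[-0.85, 0, -0.396], [-0.85, 0, -0.396], [-0.85, 0, -0.396], [-0.85, 0, -0.396], [-0.85, 0, -0.396]]' --jaw '[1, 1, 1, 1, 1]'

```text
clock: 53.58
ee_pos: [0.4146, 0.2836, 0.1765]
tcp_rot: [0.831, 0.08, 0.056, -0.548]
contact_force: [-0.2, 0.7, -2.3]
finger_gap: 0.0118
finger_force: 30.1
```

>>> play_rows --slide '[[0, 0, 0], [0, 0, 0], [0, 0, 0], [0, 0, 0], [0, 0, 0]]' --dr '[[-0.85, 0, -0.396], [-0.85, 0, -0.396], [-0.85, 0, -0.396], [-0.85, 0, -0.396], [-0.85, 0, -0.396]]' --jaw '[1, 1, 1, 1, 1]'

```text
clock: 54.2
ee_pos: [0.4142, 0.2837, 0.1764]
tcp_rot: [0.902, 0.135, 0.111, -0.394]
contact_force: [0.3, 0.1, -2.1]
finger_gap: 0.0116
finger_force: 30.0
```

>>> play_rows --slide '[[0, 0, 0], [0, 0, 0], [0, 0, 0], [0, 0, 0], [0, 0, 0]]' --dr '[[-0.85, 0, -0.396], [-0.85, 0, -0.396], [-0.85, 0, -0.396], [-0.85, 0, -0.396], [-0.85, 0, -0.396]]' --jaw '[1, 1, 1, 1, 1]'

```text
clock: 54.82
ee_pos: [0.4138, 0.2837, 0.1761]
tcp_rot: [0.943, 0.185, 0.163, -0.226]
contact_force: [-0.8, 0.3, -2.5]
finger_gap: 0.0118
finger_force: 30.0
```

>>> play_rows --slide '[[0, 0, 0], [0, 0, 0], [0, 0, 0], [0, 0, 0], [0, 0, 0]]' --dr '[[-0.85, 0, -0.396], [-0.85, 0, -0.396], [-0.85, 0, -0.396], [-0.85, 0, -0.396], [-0.85, 0, -0.396]]' --jaw '[1, 1, 1, 1, 1]'

```text
clock: 55.45
ee_pos: [0.4135, 0.2833, 0.1757]
tcp_rot: [0.95, 0.228, 0.208, -0.049]
contact_force: [-1.1, -0.2, -2.3]
finger_gap: 0.0116
finger_force: 30.0
```

```bash
python3 ori.py
python3 - <<'E'
from kin import *
S=cv2.imread("pics/s13.png")[...,::-1].copy()
h=cv2.cvtColor(S,cv2.COLOR_RGB2HSV);m=np.zeros(h.shape[:2],np.uint8)
m[275:330,105:165]=((h[...,1]>70)&(h[...,0]<25))[275:330,105:165]
c=max(cv2.findContours(m,0,cv2.CHAIN_APPROX_NONE)[0],key=cv2.contourArea)[:,0]
print(cv2.boundingRect(c));w=toplane("side",c,.004)[:,:2]
r=LS(lambda q:np.hypot(*(w-q[:2]).T)-q[2],[.505,.436,.05]);print("mat side",r.x.round(4),np.abs(r.fun).max())
T=bot.capture("top");h=cv2.cvtColor(T,cv2.COLOR_RGB2HSV);m=np.zeros(h.shape[:2],np.uint8)
m[155:205,70:130]=((h[...,1]>70)&(h[...,0]<25)&(h[...,0]>5))[155:205,70:130]
cs=cv2.findContours(m,0,cv2.CHAIN_APPROX_NONE)[0];c=max(cs,key=cv2.contourArea)[:,0];print(cv2.boundingRect(c))
w=toplane("top",c,.004)[:,:2];r=LS(lambda q:np.hypot(*(w-q[:2]).T)-q[2],[.505,.436,.05],loss="soft_l1",f_scale=.001);print("mat top",r.x.round(4),np.abs(r.fun).max())
cv2.imwrite("pics/t14.png",T[...,::-1])
s=bot.capture("side");cv2.imwrite("pics/s14.png",s[...,::-1])
E
```

```text
roll -0.1 off-axis 0.3 grip [0.4064 0.2797 0.1929] pan axis pt [0.4937 0.3242 0.1925] wrist z 0.452 q [ 0.33 -0.19  2.18  0.09  0.73  1.37] F [-1.1 -0.2 -2.3] gap 0.0116 t 55.45
(112, 280, 48, 45)
mat side [0.5074 0.4367 0.0507] 0.0014709666742226124
(84, 164, 30, 37)
mat top [0.5024 0.4401 0.0464] 0.04465260684446661
```

Run:
```python
from kin import *
s,p,R=pose();u=np.array([np.cos(np.radians(27)),np.sin(np.radians(27)),0]);g=p-R.apply([0,0,.019])
th=np.linspace(0,2*np.pi,400)
for nm,f0 in(("side","pics/s14.png"),("top","pics/t14.png")):
    im=cv2.imread(f0);h=cv2.cvtColor(im,cv2.COLOR_BGR2HSV).astype(int)
    for dr in(0,5,10,15):
        d=np.radians(dr);f=u*np.cos(d)-np.array([0,0,1])*np.sin(d);n=u*np.sin(d)+np.array([0,0,1])*np.cos(d);l=np.cross(n,f)
        c=g+f*.098+n*.010;C=c+.0505*(np.outer(np.cos(th),f)+np.outer(np.sin(th),l));q=proj(nm,C);k=q[:,0].argmin();j=q[:,1].argmin();print(nm,dr,"left",q[k].round(1),"top",q[j].round(1))
    if nm=="side":
        for y in range(228,262,4): print(y,h[y,100:150:2,2])
    else:
        print([ (x,h[140:165:2,x,2].tolist()) for x in range(124,150,6)])
T=cv2.imread("pics/t14.png")[...,::-1].copy();h=cv2.cvtColor(T,cv2.COLOR_RGB2HSV);m=np.zeros(h.shape[:2],np.uint8)
m[155:205,70:130]=((h[...,1]>70)&(h[...,0]<25)&(h[...,0]>5))[155:205,70:130]
c=np.concatenate(cv2.findContours(m,0,cv2.CHAIN_APPROX_NONE)[0])[:,0];c=c[c[:,0]<100]
w=toplane("top",c,.004)[:,:2];r=LS(lambda q:np.hypot(*(w-q).T)-.052,[.505,.436],loss="soft_l1",f_scale=.0005);print("mat top left arc",r.x.round(4),np.sort(np.abs(r.fun))[[len(c)//2,-1]])
```

```text
side 0 left [134.2 223.1] top [165.3 199.1]
side 5 left [135.7 227.3] top [167.8 202. ]
side 10 left [137.6 231.1] top [170.2 204.9]
side 15 left [140.  235.2] top [173.1 207.6]
228 [237 237 238 236 234 238 239 237 239 238 237 238 235 238 238 236 237 242
 239 189 111 122 125 129 129]
232 [236 237 238 239 240 241 240 238 236 237 237 237 241 241 241 241 240 235
 239 177 109 119 118 124 127]
236 [238 242 239 235 238 236 235 241 239 238 237 241 240 239 238 239 236 237
 238 224 129 107 110 115 121]
240 [235 240 239 239 240 239 242 242 239 235 238 240 239 235 235 233 235 237
 241 243 233 163 118 106 112]
244 [239 240 240 240 242 240 239 243 240 238 238 240 238 236 237 239 237 240
 238 235 234 237 236 106  95]
248 [238 240 241 239 235 240 242 242 242 239 240 241 238 238 238 240 238 240
 235 238 239 236 237 242 182]
252 [236 239 243 241 241 240 237 236 240 240 237 240 239 243 240 240 236 238
 238 238 242 244 150 153 157]
256 [239 236 238 242 241 238 238 239 241 237 236 240 241 238 238 236 235 240
 240 239 196 151 154 152 154]
260 [238 238 238 238 238 241 241 240 239 237 238 241 241 237 241 241 242 243
 244 179 146 153 153 151 152]
top 0 left [ 95.7 174.6] top [119.  151.4]
top 5 left [ 97.3 175.9] top [121.1 152.5]
top 10 left [ 99.1 177.4] top [123.2 154. ]
top 15 left [100.9 179.3] top [125.5 155.8]
[(124, [160, 160, 162, 163, 160, 161, 162, 159, 77, 63, 63, 65, 66]), (130, [162, 161, 158, 160, 161, 158, 98, 84, 88, 61, 62, 64, 61]), (136, [159, 157, 160, 161, 162, 116, 89, 91, 94, 80, 79, 54, 55]), (142, [158, 161, 159, 161, 157, 90, 88, 86, 74, 77, 78, 82, 83]), (148, [158, 157, 158, 157, 157, 153, 145, 120, 78, 76, 81, 84, 87])]
mat top left arc [0.5043 0.4334] [0.00049291 0.00261412]
```

Droop is about 10°, so I'll tip the nose up 8.5° and carry the pan back over the mat at (0.506, 0.435).

>>> play_rows --slide '[[0, 0, 0], [0, 0, 0], [0, 0, 0]]' --dr '[[0, 0.927, 0], [0, 0.927, 0], [0, 0, 0]]' --jaw '[1, 1, 1]'

```text
clock: 55.92
ee_pos: [0.413, 0.2828, 0.1747]
tcp_rot: [0.932, 0.223, 0.277, -0.067]
contact_force: [-0.4, -0.3, -2.1]
finger_gap: 0.0114
finger_force: 30.0
```

Run:
```python
from kin import *
need(.428,.3981,.12)
q=pose()[0]["joint_positions"]
for z in(.12,.08,.0366):
    q,e=ik(np.array([.428,.3981,z]),tool(np.radians(27),np.radians(33.5),0)[0],q);print(z,q.round(3),round(e,4))
```

```text
at [0.413  0.2828 0.1747] yaw 26.86 slide units [ 0.83 -3.2   2.73] dr-z units 0.00 t 55.9 F [-0.4 -0.3 -2.1] gap 0.0114
0.12 [ 0.577  0.079  2.116 -0.162  0.369  1.811] 0.0
0.08 [ 0.577  0.165  2.131 -0.219  0.27   1.871] 0.0
0.0366 [ 0.575  0.267  2.138 -0.357  0.165  2.011] 0.0
```

>>> play_rows --slide '[[0.138, -0.533, 0.455], [0.138, -0.533, 0.455], [0.138, -0.533, 0.455], [0.138, -0.533, 0.455], [0.138, -0.533, 0.455]]' --dr '[[0, 0, 0], [0, 0, 0], [0, 0, 0], [0, 0, 0], [0, 0, 0]]' --jaw '[1, 1, 1, 1, 1]'

```text
clock: 56.55
ee_pos: [0.428, 0.3802, 0.1304]
tcp_rot: [0.932, 0.223, 0.278, -0.067]
contact_force: [0.1, -0.4, -2.9]
finger_gap: 0.0116
finger_force: 30.0
```

>>> play_rows --slide '[[0.138, -0.533, 0.455], [0, 0, 0], [0, 0, 0]]' --dr '[[0, 0, 0], [0, 0, 0], [0, 0, 0]]' --jaw '[1, 1, 1]'

```text
clock: 56.92
ee_pos: [0.4301, 0.3985, 0.1216]
tcp_rot: [0.932, 0.223, 0.279, -0.067]
contact_force: [0.4, 0.3, -0.9]
finger_gap: 0.0119
finger_force: 30.0
```

Run:
```python
from kin import *
need(.428,.3981,.046);need(.428,.3981,.0366)
```

```text
at [0.4301 0.3985 0.1216] yaw 26.93 slide units [-1.44 -0.02  2.07] dr-z units 0.00 t 56.9 F [ 0.4  0.3 -0.9] gap 0.0119
at [0.4301 0.3985 0.1216] yaw 26.93 slide units [-1.61 -0.02  2.33] dr-z units 0.00 t 56.9 F [ 0.4  0.3 -0.9] gap 0.0119
```

>>> play_rows --slide '[[-0.36, 0, 0.52], [-0.36, 0, 0.52], [-0.36, 0, 0.52], [-0.36, 0, 0.51], [0, 0, 0]]' --dr '[[0, 0, 0], [0, 0, 0], [0, 0, 0], [0, 0, 0], [0, 0, 0]]' --jaw '[1, 1, 1, 1, 1]'

```text
clock: 57.55
ee_pos: [0.4277, 0.3968, 0.0449]
tcp_rot: [0.932, 0.223, 0.278, -0.066]
contact_force: [0.5, -0.5, -2.4]
finger_gap: 0.0117
finger_force: 30.0
```

Run:
```python
from kin import *
need(.428,.3981,.0366)
```

```text
at [0.4277 0.3968 0.0449] yaw 26.92 slide units [-0.13 -0.04  0.25] dr-z units 0.00 t 57.5 F [ 0.5 -0.5 -2.4] gap 0.0117
```

>>> play_rows --slide '[[-0.07, -0.03, 0.12], [-0.05, 0, 0.09], [0, 0, 0]]' --dr '[[0, 0, 0], [0, 0, 0], [0, 0, 0]]' --jaw '[1, 1, 1]'

```text
clock: 57.92
ee_pos: [0.4291, 0.3997, 0.0398]
tcp_rot: [0.931, 0.223, 0.28, -0.068]
contact_force: [0.2, -1.0, -0.2]
finger_gap: 0.0115
finger_force: 30.0
```

>>> play_rows --slide '[[-0.04, 0, 0.06], [0, 0, 0]]' --dr '[[0, 0, 0], [0, 0, 0]]' --jaw '[1, 1]'

```text
clock: 58.18
ee_pos: [0.4288, 0.3996, 0.0373]
tcp_rot: [0.931, 0.223, 0.28, -0.067]
contact_force: [0.0, -0.2, 2.0]
finger_gap: 0.0117
finger_force: 30.0
```

Run:
```python
from kin import *
need(.428,.3981,.0366);print(pose()[0]["moment"])
```

```text
at [0.4288 0.3996 0.0373] yaw 26.96 slide units [-0.05  0.03 -0.01] dr-z units 0.00 t 58.2 F [ 0.  -0.2  2. ] gap 0.0117
[-0.01378782 -0.09485431 -0.02726492]
```

>>> play_rows --slide '[[-0.03, 0.02, 0.04], [0, 0, 0], [0, 0, 0]]' --dr '[[0, 0, 0], [0, 0, 0], [0, 0, 0]]' --jaw '[1, 1, 1]'

```text
clock: 58.55
ee_pos: [0.4289, 0.3993, 0.0361]
tcp_rot: [0.931, 0.224, 0.28, -0.068]
contact_force: [-5.9, -1.7, 9.6]
finger_gap: 0.0116
finger_force: 30.0
```

>>> play_rows --slide '[[0, 0, 0], [0, 0, 0], [0, 0, 0], [0, 0, 0], [0, 0, 0]]' --dr '[[0, 0, 0], [0, 0, 0], [0, 0, 0], [0, 0, 0], [0, 0, 0]]' --jaw '[0.8, 0.6, 0.5, 0.5, 0.5]'

```text
clock: 59.18
ee_pos: [0.4285, 0.3986, 0.0351]
tcp_rot: [0.932, 0.223, 0.279, -0.067]
contact_force: [-0.0, -0.6, -1.6]
finger_gap: 0.0443
finger_force: 0.0
```

>>> play_rows --slide '[[0.2, 0, -0.3], [0.36, 0, -0.52], [0.36, 0, -0.52], [0.36, 0, -0.52], [0.36, 0, -0.52]]' --dr '[[0, 0, 0], [0, 0, 0], [0, 0, 0], [0, 0, 0], [0, 0, 0]]' --jaw '[0.5, 0.5, 0.5, 0.5, 0.5]'

```text
clock: 59.8
ee_pos: [0.4301, 0.3994, 0.1224]
tcp_rot: [0.932, 0.223, 0.279, -0.067]
contact_force: [0.7, 0.5, -0.8]
finger_gap: 0.0444
finger_force: 0.0
```

>>> play_rows --slide '[[0, 0.9, -0.6], [0, 0.9, -0.6], [0, 0.9, 0], [0, 0.9, 0], [0, 0.9, 0]]' --dr '[[0, 0, 0], [0, 0, 0], [0, 0, 0], [0, 0, 0], [0, 0, 0]]' --jaw '[0.5, 0.5, 0.5, 0.5, 0.5]'

```text
clock: 60.42
ee_pos: [0.4741, 0.2694, 0.1521]
tcp_rot: [0.931, 0.223, 0.279, -0.067]
contact_force: [-0.1, 0.5, 0.2]
finger_gap: 0.0441
finger_force: 0.0
```

>>> play_rows --slide '[[0, 0.9, -0.6], [0, 0.9, -0.6], [0, 0.9, 0], [0, 0.9, 0], [0, 0.9, 0]]' --dr '[[0, 0, 0], [0, 0, 0], [0, 0, 0], [0, 0, 0], [0, 0, 0]]' --jaw '[0.5, 0.5, 0.5, 0.5, 0.5]'

```text
clock: 61.05
ee_pos: [0.5176, 0.1399, 0.1821]
tcp_rot: [0.931, 0.223, 0.279, -0.067]
contact_force: [-0.5, 0.5, -0.0]
finger_gap: 0.0442
finger_force: 0.0
```

>>> play_rows --slide '[[0, 0.9, -0.6], [0, 0.9, -0.6], [0, 0.9, 0], [0, 0.9, 0], [0, 0, 0]]' --dr '[[0, 0, 0], [0, 0, 0], [0, 0, 0], [0, 0, 0], [0, 0, 0]]' --jaw '[0.5, 0.5, 0.5, 0.5, 0.5]'

```text
clock: 61.68
ee_pos: [0.5493, 0.034, 0.212]
tcp_rot: [0.932, 0.222, 0.279, -0.067]
contact_force: [0.2, 0.8, -0.5]
finger_gap: 0.0443
finger_force: 0.0
```

Run:
```python
from kin import *
print(pose()[1],yaw());s=bot.capture("side");t=bot.capture("top");cv2.imwrite("pics/s20.png",s[...,::-1]);cv2.imwrite("pics/t20.png",t[...,::-1]);tiles(t)
a=cv2.resize(s[150:330,90:290],(400,360),interpolation=cv2.INTER_CUBIC);b=cv2.resize(t[95:235,70:226],(400,360),interpolation=cv2.INTER_CUBIC)
c=cv2.resize(t[115:195,210:420],(400,152),interpolation=cv2.INTER_CUBIC);d=cv2.resize(s[80:220,170:380],(400,230),interpolation=cv2.INTER_CUBIC)
cv2.imwrite("pics/fin.png",np.vstack([np.hstack([a,b]),np.hstack([d,np.vstack([c,np.zeros((78,400,3),np.uint8)])])])[...,::-1])
```

```text
[0.54930443 0.03397723 0.21204758] 26.819844484452595
tile [327. 158.] [-0.0438 -0.26  ] 0.0921 0.1948 -0.6
tile [249. 145.] [-0.0257 -0.0451] 0.0569 0.0944 0.3
```

View pics/fin.png

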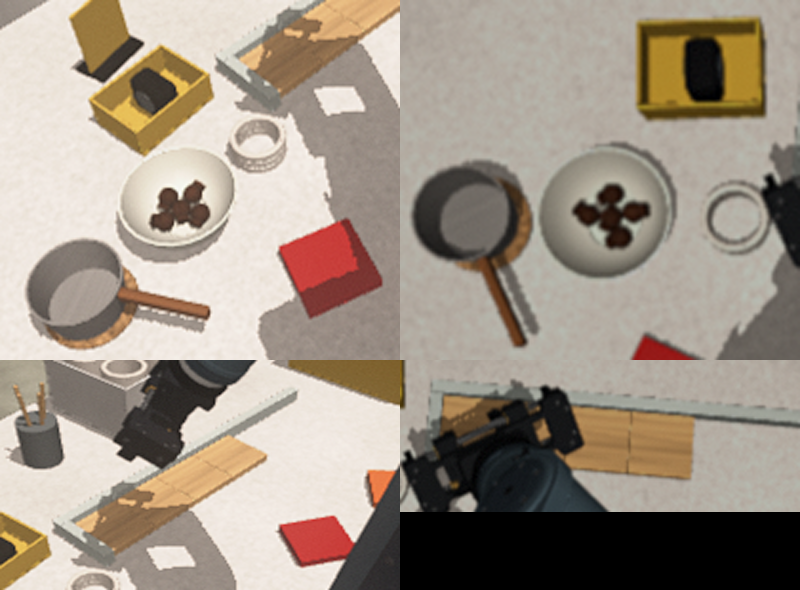

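Final view: the tape is in the tub, five knobs are in the bowl, the pan is upright on its mat, the rings are untouched and the row is intact. One check left: how well the pan is centred on the mat.

Run:
```python
from kin import *
def edge(v,thr): # first sub-pixel crossing below thr
    i=np.argmax(v<thr);return i-1+(v[i-1]-thr)/(v[i-1]-v[i])
G=lambda f:cv2.GaussianBlur(cv2.cvtColor(cv2.imread(f),cv2.COLOR_BGR2GRAY),(3,3),0).astype(float)
def circ(nm,f,c0):
    g=G(f);c=np.array(c0);th=np.linspace(0,2*np.pi,73)
    pts=[]
    for a in th:
        rr=np.arange(.075,.035,-.0005);P=np.c_[c[0]+rr*np.cos(a),c[1]+rr*np.sin(a),np.full(len(rr),.06)]
        q=proj(nm,P).astype(np.float32);v=cv2.remap(g,q[:,0][None],q[:,1][None],cv2.INTER_LINEAR)[0];d=np.abs(np.diff(v));k=d.argmax()
        pts.append([*P[k,:2]])
    pts=np.array(pts);r=LS(lambda q:np.hypot(*(pts-q).T)-.0505,c,loss="soft_l1",f_scale=.001).x
    return r,np.median(np.abs(np.hypot(*(pts-r).T)-.0505))
for nm,a,b in(("top","pics/t10.png","pics/t20.png"),("side","pics/s10.png","pics/s20.png")):
    print(nm,"before",circ(nm,a,[.506,.434]),"after",circ(nm,b,[.506,.434]))
```

```text
top before (array([0.50738149, 0.42960784]), np.float64(0.0035678643734174814)) after (array([0.50769588, 0.43280442]), np.float64(0.004456584173759014))
side before (array([0.50890035, 0.43712893]), np.float64(0.0013309692023870112)) after (array([0.50820143, 0.44100577]), np.float64(0.0012266522780577799))
```

The pan is about 3 mm from the mat centre, which is good. Handing in.

```bash
python3 -c "
from station import bot
print(bot.finish_job())"
```

```text
the job is handed in; nothing more can be done
None
```

The job is handed in, with no verdict shown: the tape is in the tub, the four samples are in a flush row, all five knobs are in the bowl, the empty pan stands upright about 3 mm from its mat's centre, and the ring stack was left alone.

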